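# Move a drive board from dock to control unit by its ejector levers

### The job

The freshly programmed drive board stands locked in the flat grey dock; fit it in the white control unit that leans back on its stand. Swing both red ejector levers of the dock fully outward so that they pry the board up while it stays standing in the slot, then lift it out; swing the unit's levers fully outward where they are not, stand the board straight on them in the unit's slot with its component side still facing the unit's front, let go, and swing both levers fully inward, which drives the board home and locks it. Move the board down and up in its connectors with the levers only, never by pulling or pressing it hard, and leave everything else on the bench where it is.

Things in the scene. Friction and masses are not known exactly. Their poses are not given: they have to be found in the camera images.
- board_grip (a point): centre of the dark finned heat sink on top of the green drive board, the place to grip it: 26 mm thick (along the board's x), 36 mm wide (y), 44 mm high (z, +-22 mm from this point). The point has the board's axes. The whole board weighs 0.2 to 0.33 kg
- board: green drive board; origin at the middle of its lower edge, x square to it (components on the -x face), y along its width, z up. 4 mm thick, 70 mm high (108 with the heat sink on top), 122 mm wide, the lowest 30 mm 106 mm. The levers' forks take a cross pin 8 mm thick, 14 mm long at y = +-55, z = 62 mm. Origin in a socket's frame: z = -40 mm fully home, about -24 mm on levers fully out
- board_parts (a point): a point on the component side of the board, 8 mm in front of its middle plane, 53 mm above its lower edge
- dock_socket: slotted panel of the grey dock, level, 50 mm above the bench: origin at the middle of the slot's mouth on the panel, x across the slot (toward the back), y along it, z square out of the panel. Slot 6 mm wide, 149 mm long, 40 mm deep, mouth flared to 17 mm. Case from x = -60 to +70, y = +-95 mm
- unit_socket: slotted panel of the white control unit, tilted 30 degrees toward the unit's front, mouth 70 mm above the bench: origin at the middle of the slot's mouth on the panel, x across the slot (toward the back), y along it, z square out of the panel. Slot 6 mm wide, 149 mm long, 40 mm deep, mouth flared to 17 mm. Case from x = -60 to +85, y = +-95 mm; power supply on it at x = 49 to 79 mm, 36 mm high
- dock_left (a joint): left (+y side of dock_socket) ejector lever of the dock: 0 = locked (tab leaning 0.14 rad inward from the panel's normal), grows to 0.96 = fully out (tab leaning 0.82 rad away from the board); starts locked, on the board's pin. Stiff: stays where it is left; takes 7 N square to the tab at its tip, 14 N half-way up
- dock_right (a joint): right (-y side of dock_socket) ejector lever of the dock: 0 = locked (tab leaning 0.14 rad inward from the panel's normal), grows to 0.96 = fully out (tab leaning 0.82 rad away from the board); starts locked, on the board's pin. Stiff: stays where it is left; takes 7 N square to the tab at its tip, 14 N half-way up
- unit_left (a joint): left (+y side of unit_socket) ejector lever of the control unit: 0 = locked (tab leaning 0.14 rad inward from the panel's normal), grows to 0.96 = fully out (tab leaning 0.82 rad away from the board); starts at 0.35 to 0.96; the board's pin can enter its fork from above only beyond about 0.87. Stiff: stays where it is left; takes 7 N square to the tab at its tip, 14 N half-way up
- unit_right (a joint): right (-y side of unit_socket) ejector lever of the control unit: 0 = locked (tab leaning 0.14 rad inward from the panel's normal), grows to 0.96 = fully out (tab leaning 0.82 rad away from the board); starts at 0.35 to 0.96; the board's pin can enter its fork from above only beyond about 0.87. Stiff: stays where it is left; takes 7 N square to the tab at its tip, 14 N half-way up
- dock_left_tip (a point): middle of the free end of the red tab of the left lever of the dock. The tab is 14 mm wide along the socket's x, 8 mm thick the way it swings, and reaches from 11 to 58 mm from the hinge pin, which lies along the socket's x at y = +70 mm, z = 26 mm in dock_socket
- dock_right_tip (a point): middle of the free end of the red tab of the right lever of the dock. The tab is 14 mm wide along the socket's x, 8 mm thick the way it swings, and reaches from 11 to 58 mm from the hinge pin, which lies along the socket's x at y = -70 mm, z = 26 mm in dock_socket
- unit_left_tip (a point): middle of the free end of the red tab of the left lever of the control unit. The tab is 14 mm wide along the socket's x, 8 mm thick the way it swings, and reaches from 11 to 58 mm from the hinge pin, which lies along the socket's x at y = +70 mm, z = 26 mm in unit_socket
- unit_right_tip (a point): middle of the free end of the red tab of the right lever of the control unit. The tab is 14 mm wide along the socket's x, 8 mm thick the way it swings, and reaches from 11 to 58 mm from the hinge pin, which lies along the socket's x at y = -70 mm, z = 26 mm in unit_socket
- glue_bottle: wood-glue bottle, 58 mm across, 183 mm tall, standing; origin at the middle of its base. Bystander
- screwdriver: screwdriver with a yellow handle, 227 x 26 x 26 mm, lying on the bench; origin under its middle, its length along its y. Bystander
- bit_box: green box, 51 x 76 x 50 mm; origin at the middle of its base. Bystander
There are look-alikes about, which are no part of the job. Leave any pink look-alike of the board alone.

How it is judged:
By the outcome, as a careful person would: the job done as asked, in the order asked, and still so for the second after the job is handed in, with the robot touching nothing.
It also fails if it takes over 72 s, if anything falls off the work surface, if the arm or the gripper's body presses on something with over 40 N, if the wrist force passes 120 N, or if a joint passes its speed limit or range.

### The arm

A 6-joint arm with a two-finger parallel gripper is mounted at the origin on a cart in front of the work surface, level with it; the furniture and walls round the work are solid. World frame = base frame: x ahead of the robot, y to its left, z up, the work surface at z = 0. Lengths are in m, angles in rad, forces in N, time in s.
With the tool pointing down it reaches from about 0.35 to 0.725 m from the base axis. Payload 6 kg.
Tool frame: the origin (TCP) lies midway between the tips of the shut fingers; the grasp point (between the pads) lies 19 mm behind it; z points along the fingers, y is the direction in which the jaws open and shut (so a half turn about z gives the same grasp; the last joint's range is limited). The gripper opens to 85 mm and grips with 20 to 120 N. Pads are 22 mm wide; open, the fingers measure 114 mm over their backs; the gripper's body (76 mm by 85 mm) begins 54 mm behind the grasp point. The pads swing forward as they close: fully open they stand 13 mm farther back than shut.
Start: joints at [-0.786, 0.04, 0.085, 0, -1.615, -0.334], TCP at [0.261, -0.54, 0.231] pointing down, gripper open.
Joint ranges: [-2.56, 2.56], [-1.29, 2.01], [-1.08, 1.49], [-3.29, 1.98], [-2.81, -0.18], [-2.99, 2.99]. Speed limits (rad/s): [2.57, 2.57, 3.01, 3.14, 3.14, 3.14].

### API

Orientations are given as a rotation vector (axis times angle).
In Python, from rig import ctrl, eyes gives the robot as it stands.
- The arm moves only by the shell command python3 -m jog 'ROWS' [FORCE]. ROWS is JSON, a list of rows, each an object of numbers: "rx", "ry", "rz": the turn, a rotation vector about the tool's x, y, z in rad; "dx", "dy", "dz": the shift along the tool's x, y, z in m; "grip": the closure in counts, from 0 (fully open) to 255 (shut). In form: [{"rx": .., "ry": .., "rz": .., "dx": .., "dy": .., "dz": .., "grip": ..}, ...]. A call has exactly 10 rows; each row is the pose to reach, as a shift and turn from the pose measured when the call began, along the tool's axes at that moment; what a row does not reach only later rows make up. A row lasts 1/10 s, in which the tool goes at most 50 mm and 8.59 degrees, less where a joint would pass 70% of its speed; a pose out of reach is approached as far as the arm can. A call with a gripper value outside its range is refused whole. The fingers move at their own pace and stop on an object; FORCE is the grip in N (left out, the last holds). Time passes only in rows, so rows that repeat a pose let the fingers close, or fill a call up. It gives the time, the measured TCP pose, the force and the opening at its end, in the units of the state.
- ctrl.sense(): the state, without advancing time (a new reading comes with each control period).
- eyes.snapshot(name): name is "scene" or "top" or "wrist"; returns the picture (420x560x3 uint8, red, green, blue); there is no depth.
- eyes.camera_info(name): a dict with "intrinsics" (3x3 intrinsics, pixels), "pose" (4x4, takes a point from camera to world coordinates). Camera axes: x right, y down, z forward; pixel columns grow to the right and rows downward; lengths in m; the calibration is good to about 2 mm. The wrist camera is an equidistant fisheye: a pixel r from the principal point sees the ray r / f radians off the axis. A picture is of the moment at which its call begins: read the wrist's pose just before it. camera_info takes no time and is no camera call; for the wrist camera it gives the pose at the moment of the call.
- ctrl.hand_in(): hands the job in, once; it reports no verdict.
Trained networks look in the newest picture that a camera, given by its name, has taken for a name from the list of things; names that differ only in an ending like _2 or _b are one class to them, and where a whole thing is asked for, a point or a joint stands for the part that bears it (a point fixed in the world has none). Each returns a list of dicts, best first, with "conf" (0 to 1); they miss things now and then, are a little off and sometimes report something else, mostly with a low value. They report only what shows in the picture. A call takes as long as a camera call. They do not tell look-alikes from the thing itself.
- eyes.cut_out(camera, target): "pixels" (420x560 bool, what is visible of it) and "at" ([row, column] in pixels, amid what is visible of it).
The state is a dict: "time_s": time; "joint_pos": joint angles; "joint_vel": joint speeds; "joint_torque": joint torques, N m; "tcp_pos": TCP position; "ee_rot": TCP orientation; "contact_force": force on the tool from outside, world axes, zero at the start; "torque": the same for the moment, N m; "grip_width": finger opening in m.
Only numpy, scipy, OpenCV 4.12 (cv2) and the standard library are available. Lean on these libraries where they do the work, as an engineer would, in place of code of your own. Each camera call takes 0.05 s, during which the arm holds its last target.

## Working session

There is one attempt and no reset: what is moved stays moved. The work goes in short steps, Python scripts to look and compute and a shell command to move; the robot and the scene stay as the last step left them, time stands still between calls to the robot, and variables do not carry over. Pictures are saved under pics/ and viewed, and the job is handed in when it is done.

I'll start by taking pictures from all the cameras.

```bash
ls; mkdir -p pics
cat > h.py <<'E'
import numpy as np, cv2
from scipy.spatial.transform import Rotation as R
from rig import ctrl, eyes
def save(name,fn):
    im=eyes.snapshot(name); cv2.imwrite('pics/'+fn,im[:,:,::-1]); return im
E
python3 - <<'E'
from h import *
s=ctrl.sense()
for k,v in s.items(): print(k,np.round(v,4))
for n in ['scene','top','wrist']:
    save(n,n+'0.png'); i=eyes.camera_info(n); print(n,{k:(np.round(v,4).tolist() if not isinstance(v,str) else v) for k,v in i.items()})
a=[cv2.imread('pics/%s0.png'%n) for n in ['scene','top','wrist']]
E
```

```text
pics
time_s 0.0
joint_pos [-7.8630e-01  4.0800e-02  8.3800e-02 -5.0000e-04 -1.6155e+00 -3.3370e-01]
joint_vel [ 0.0004 -0.001   0.0011 -0.0004 -0.0004  0.0002]
joint_torque [ 1.20000e-03 -3.68209e+01  3.47414e+01  6.93250e+00 -5.40000e-03
  0.00000e+00]
tcp_pos [ 0.2614 -0.5397  0.2303]
ee_rot [ 7.0210e-01 -3.0616e+00 -2.7000e-03]
contact_force [-0.1762  0.2376 -0.1183]
torque [-0.0062 -0.0329 -0.0046]
grip_width 0.0858
scene {'intrinsics': [[448.7688, 0.0, 282.5351], [0.0, 448.7688, 204.1356], [0.0, 0.0, 1.0]], 'pose': [[-0.8656, -0.3776, 0.3289, 0.1411], [-0.5006, 0.6693, -0.549, 0.5731], [-0.0129, -0.6399, -0.7684, 1.018], [0.0, 0.0, 0.0, 1.0]]}
top {'intrinsics': [[399.1537, 0.0, 278.5029], [0.0, 399.1537, 203.032], [0.0, 0.0, 1.0]], 'pose': [[0.0136, -0.9974, 0.0713, 0.4441], [-0.9999, -0.0139, -0.0042, -0.0661], [0.0052, -0.0713, -0.9974, 1.2815], [0.0, 0.0, 0.0, 1.0]]}
wrist {'intrinsics': [[325.1923, 0.0, 281.0205], [0.0, 325.1923, 211.7165], [0.0, 0.0, 1.0]], 'pose': [[-0.4358, 0.8565, 0.2767, 0.1907], [0.9001, 0.4141, 0.1358, -0.5735], [0.0017, 0.3082, -0.9513, 0.373], [0.0, 0.0, 0.0, 1.0]]}
```

View pics/scene0.png

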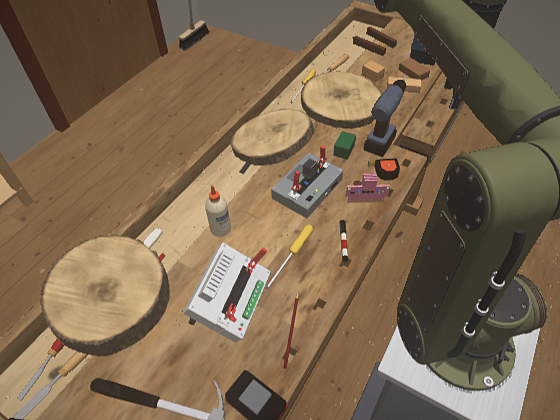

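View pics/top0.png

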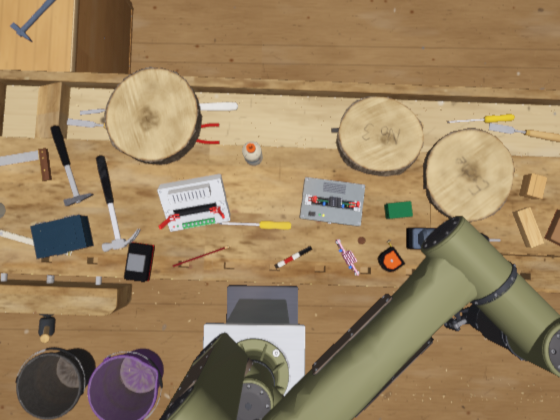

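View pics/wrist0.png

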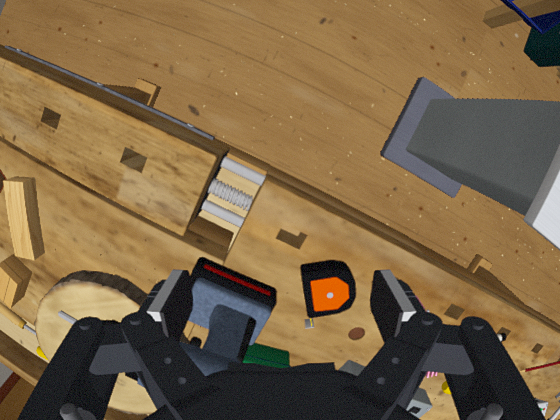

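The grey dock with the board is at top (333,201) and scene (307,182). The white unit is at top (194,203) and scene (230,290). The pink look-alike lies at top (348,257) and scene (369,188), off the dock. Next I'll run the networks on both fixed views.

```bash
cat >> h.py <<'E'
def ray(name,px,info=None):
    i=info or eyes.camera_info(name); K=np.array(i['intrinsics']); P=np.array(i['pose'])
    r,c=px; x=(c-K[0,2])/K[0,0]; y=(r-K[1,2])/K[1,1]
    if name=='wrist':
        th=np.hypot(x,y); d=np.array([x/th*np.sin(th),y/th*np.sin(th),np.cos(th)]) if th>1e-9 else np.array([0,0,1.])
    else:
        d=np.array([x,y,1.]); d/=np.linalg.norm(d)
    return P[:3,3],P[:3,:3]@d
def tri(rays):
    A=np.zeros((3,3));b=np.zeros(3)
    for o,d in rays:
        M=np.eye(3)-np.outer(d,d);A+=M;b+=M@o
    p=np.linalg.solve(A,b); res=[np.linalg.norm((np.eye(3)-np.outer(d,d))@(p-o))*1e3 for o,d in rays]
    return p,res
def proj(name,p,info=None):
    i=info or eyes.camera_info(name); K=np.array(i['intrinsics']); P=np.array(i['pose'])
    q=P[:3,:3].T@(np.asarray(p)-P[:3,3])
    if name=='wrist':
        th=np.arctan2(np.hypot(q[0],q[1]),q[2]); u=q[:2]/np.hypot(q[0],q[1])*th
    else: u=q[:2]/q[2]
    return np.array([K[1,1]*u[1]+K[1,2],K[0,0]*u[0]+K[0,2]])
E
python3 - <<'E'
from h import *
import json
for n in ['scene','top']:
    eyes.snapshot(n)
    for t in ['board_grip','board_parts','dock_left_tip','unit_left_tip','dock_socket','unit_socket']:
        print(n,t,[(round(float(d['conf']),2),np.round(d['at'],1).tolist(),int(d['pixels'].sum())) for d in eyes.cut_out(n,t)[:4]])
print(ctrl.sense()['time_s'])
for n,c in [('scene',(307,182,60)),('scene',(235,290,60)),('top',(333,205,45)),('top',(195,205,45))]:
    im=cv2.imread('pics/%s0.png'%n); x,y,h=c
    cv2.imwrite('pics/c_%s_%d.png'%(n,x),cv2.resize(im[y-h:y+h,x-h:x+h],(600,600),interpolation=cv2.INTER_CUBIC))
a=np.hstack([cv2.imread('pics/c_scene_%d.png'%x)for x in(307,235)]);cv2.imwrite('pics/cs.png',cv2.resize(a,(800,400)))
a=np.hstack([cv2.imread('pics/c_top_%d.png'%x)for x in(333,195)]);cv2.imwrite('pics/ct.png',cv2.resize(a,(800,400)))
E
```

```text
scene board_grip [(0.94, [190.6, 368.7], 845), (0.59, [171.1, 311.0], 414)]
scene board_parts [(0.71, [169.6, 309.4], 408), (0.55, [192.8, 369.0], 861)]
scene dock_left_tip []
scene unit_left_tip [(0.67, [314.5, 234.3], 118)]
scene dock_socket [(0.62, [185.9, 304.4], 2421)]
scene unit_socket [(0.82, [291.7, 227.9], 5109)]
top board_grip [(0.76, [203.6, 336.4], 234), (0.64, [257.3, 347.5], 267)]
top board_parts [(0.65, [255.3, 346.7], 289), (0.62, [201.6, 331.7], 174)]
top dock_left_tip [(0.63, [198.1, 312.0], 45), (0.59, [203.3, 336.2], 197)]
top unit_left_tip [(0.55, [221.7, 164.8], 66)]
top dock_socket [(0.56, [203.4, 329.6], 2551)]
top unit_socket [(0.6, [201.1, 191.6], 2983)]
0.85
```

View pics/cs.png

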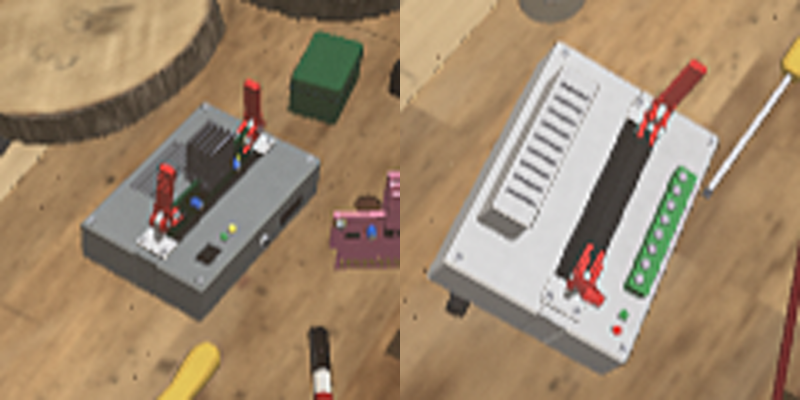

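View pics/ct.png

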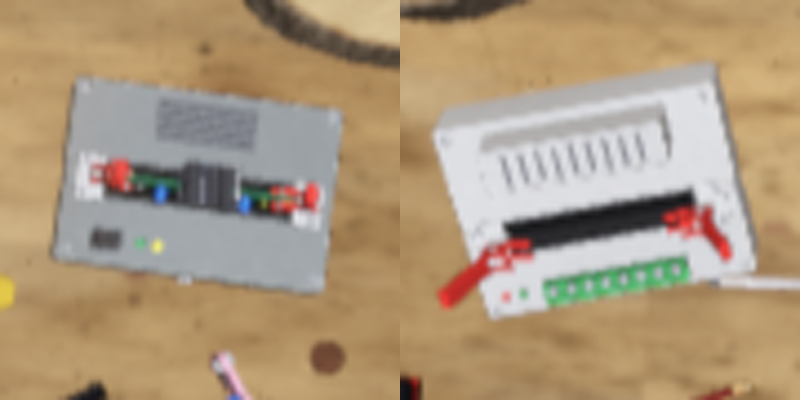

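Which one is meant: the green board with the black heat sink and blue components, standing in the grey dock at scene (311,171) and top (336,203), fits the description. The pink one at scene (369,190) and top (347,257) is the look-alike lying on the bench. The enlarged crop confirms this. The unit's left lever (top (165,222)) looks far out and its right lever less so. Next I'll get coarse positions from the two views.

Run:
```python
from h import *
s=ctrl.sense(); T=R.from_rotvec(s['ee_rot']).as_matrix(); print('tool axes x,y,z cols\n',T.round(3))
P=np.array(eyes.camera_info('wrist')['pose']); print('cam in tool',(T.T@(P[:3,3]-s['tcp_pos'])).round(4),'\n',(T.T@P[:3,:3]).round(3))
print('grip',tri([ray('scene',(171.1,311)),ray('top',(203.6,336.4))]))
# tips from crops: scene crop scale 120px->400
def sc(x,y,cx,cy,h): return (cy-h+y*2*h/400, cx-h+x*2*h/400)
S1=lambda x,y: ray('scene',sc(x,y,307,182,60)); S2=lambda x,y: ray('scene',sc(x-400,y,235,290,60))
T1=lambda x,y: ray('top',sc(x,y,333,205,45)); T2=lambda x,y: ray('top',sc(x-400,y,195,205,45))
print('dock L tip',tri([S1(165,168),T1(120,172)]))
print('dock R tip',tri([S1(251,85),T1(311,200)]))
print('unit R tip',tri([S2(697,65),T2(726,252)]))   # guess which
print('unit L tip',tri([S2(594,298),T2(445,298)]))
print('unit R tip alt',tri([S2(697,65),T2(445,298)]))
print('unit L tip alt',tri([S2(594,298),T2(726,252)]))
```

```text
tool axes x,y,z cols
 [[-0.9   -0.436 -0.   ]
 [-0.436  0.9    0.   ]
 [ 0.     0.    -1.   ]]
cam in tool [ 0.0783  0.0007 -0.1426] 
 [[ 0.    -0.951 -0.308]
 [ 1.    -0.     0.   ]
 [-0.    -0.308  0.951]]
grip (array([ 0.53187775, -0.24543672,  0.08048714]), [np.float64(1.2591777054186086), np.float64(1.2591777054186468)])
dock L tip (array([ 0.54157258, -0.17550583,  0.1335905 ]), [np.float64(1.492513436114954), np.float64(1.4925134361150125)])
dock R tip (array([ 0.52546435, -0.29995931,  0.13167667]), [np.float64(1.7728026577743348), np.float64(1.772802657774333)])
unit R tip (array([0.48498271, 0.08651484, 0.13931387]), [np.float64(0.6176071772330668), np.float64(0.617607177232996)])
unit L tip (array([0.45218778, 0.26729323, 0.13328633]), [np.float64(0.3390386210001451), np.float64(0.33903862100028)])
unit R tip alt (array([0.43128426, 0.20026098, 0.33088669]), [np.float64(21.86706493913148), np.float64(21.867064939131485)])
unit L tip alt (array([ 0.52487525,  0.14653546, -0.16264459]), [np.float64(35.70423310199427), np.float64(35.70423310199454)])
```

```bash
python3 -m jog '[{"dz":-0.03,"grip":255},{"dx":-0.04,"dy":0.015,"dz":-0.05,"rz":-0.1,"grip":255},{"dx":-0.085,"dy":0.035,"dz":-0.05,"rz":-0.24,"grip":255},{"dx":-0.13,"dy":0.053,"dz":-0.05,"rz":-0.38,"grip":255},{"dx":-0.175,"dy":0.071,"dz":-0.05,"rz":-0.52,"grip":255},{"dx":-0.22,"dy":0.09,"dz":-0.05,"rz":-0.66,"grip":255},{"dx":-0.265,"dy":0.108,"dz":-0.05,"rz":-0.8,"grip":255},{"dx":-0.31,"dy":0.127,"dz":-0.05,"rz":-0.92,"grip":255},{"dx":-0.35,"dy":0.143,"dz":-0.045,"rz":-0.99,"grip":255},{"dx":-0.373,"dy":0.153,"dz":-0.04,"rz":-0.99,"grip":255}]' 60
python3 - <<'E'
from h import *
s=ctrl.sense(); print(s['time_s'],s['tcp_pos'],s['joint_pos'],s['contact_force']); T=R.from_rotvec(s['ee_rot']).as_matrix(); print(T.round(3))
im=save('wrist','w1.png'); np.save('w1pose.npy',eyes.camera_info('wrist')['pose'])
for t in ['board_grip','board_parts','dock_left_tip','dock_right_tip','dock_socket']:
    print(t,[(round(float(d['conf']),2),np.round(d['at'],1).tolist(),int(d['pixels'].sum())) for d in eyes.cut_out('wrist',t)[:3]])
E
```

```text
0.85 [ 0.26142448 -0.54002546  0.23123297] [-7.86296910e-01  4.02168533e-02  8.47751099e-02 -2.53193045e-05
 -1.61548088e+00 -3.33704770e-01] [ 0.74418509 -0.12793174  0.94806195]
[[-0.9   -0.436 -0.   ]
 [-0.436  0.9    0.   ]
 [ 0.     0.    -1.   ]]
board_grip [(0.72, [399.3, 417.5], 710), (0.3, [358.2, 264.2], 843)]
board_parts [(0.62, [373.0, 428.2], 39)]
dock_left_tip []
dock_right_tip []
dock_socket [(0.64, [398.0, 416.1], 700)]$[0]: bad value
```

View pics/w1.png

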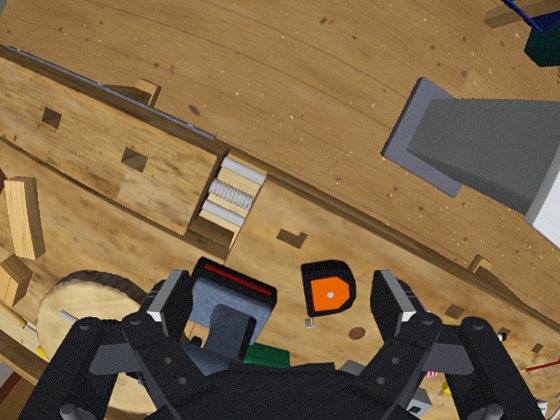

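The picture is unchanged because the call was refused. Every row seems to need all seven keys.

```bash
python3 -m jog '[{"rx":0,"ry":0,"rz":0,"dx":0,"dy":0,"dz":-0.03,"grip":255},{"rx":0,"ry":0,"dx":-0.04,"dy":0.015,"dz":-0.05,"rz":-0.1,"grip":255},{"rx":0,"ry":0,"dx":-0.085,"dy":0.035,"dz":-0.05,"rz":-0.24,"grip":255},{"rx":0,"ry":0,"dx":-0.13,"dy":0.053,"dz":-0.05,"rz":-0.38,"grip":255},{"rx":0,"ry":0,"dx":-0.175,"dy":0.071,"dz":-0.05,"rz":-0.52,"grip":255},{"rx":0,"ry":0,"dx":-0.22,"dy":0.09,"dz":-0.05,"rz":-0.66,"grip":255},{"rx":0,"ry":0,"dx":-0.265,"dy":0.108,"dz":-0.05,"rz":-0.8,"grip":255},{"rx":0,"ry":0,"dx":-0.31,"dy":0.127,"dz":-0.05,"rz":-0.92,"grip":255},{"rx":0,"ry":0,"dx":-0.35,"dy":0.143,"dz":-0.045,"rz":-0.99,"grip":255},{"rx":0,"ry":0,"dx":-0.373,"dy":0.153,"dz":-0.04,"rz":-0.99,"grip":255}]' 60
python3 - <<'E'
from h import *
s=ctrl.sense(); print(s['time_s'],s['tcp_pos'],s['joint_pos'],s['contact_force']); T=R.from_rotvec(s['ee_rot']).as_matrix(); print(T.round(3))
im=save('wrist','w1b.png'); np.save('w1pose.npy',eyes.camera_info('wrist')['pose'])
for t in ['board_grip','board_parts','dock_left_tip','dock_socket']:
    print(t,[(round(float(d['conf']),2),np.round(d['at'],1).tolist(),int(d['pixels'].sum())) for d in eyes.cut_out('wrist',t)[:3]])
E
```

```text
time_s: 2.15
tcp_pos: [0.5322, -0.2372, 0.2709]
ee_rot: [-2.077, 2.356, 0.001]
contact_force: [-0.1, 0.2, 0.8]
grip_width: -0.0001
2.15 [ 0.53221178 -0.23720235  0.27085519] [-7.56276550e-02  2.33410754e-03  1.18595681e-01 -5.43505991e-04
 -1.68708950e+00 -5.00522211e-02] [-0.07417937  0.21721562  0.80258448]
[[-0.125 -0.992  0.   ]
 [-0.992  0.125  0.001]
 [-0.001  0.    -1.   ]]
board_grip [(0.97, [186.9, 277.4], 1544), (0.79, [131.8, 420.1], 2722)]
board_parts [(0.93, [132.9, 418.8], 2562)]
dock_left_tip [(0.9, [242.7, 275.7], 335)]
dock_socket [(0.93, [168.9, 272.2], 15923)]
```

View pics/w1b.png

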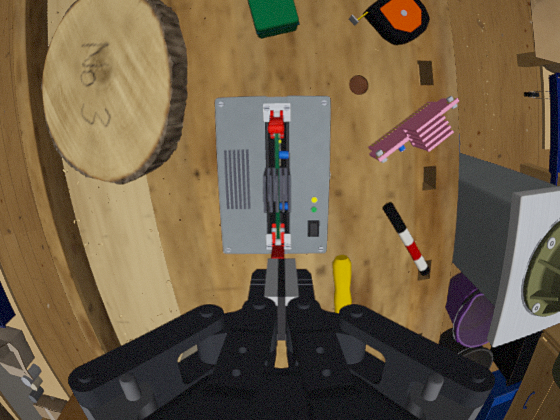

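The wrist view shows the dock at rows 97–253, cols 217–329. The heat sink is at (277,187), and the lever tips are near (277,128) right and (277,240) left. I'll enlarge it to pick the panel corners and fit the dock pose.

Run:
```python
import cv2
im=cv2.imread('pics/w1b.png')[85:265,195:350]
cv2.imwrite('pics/w1c.png',cv2.resize(im,None,fx=3.3,fy=3.3,interpolation=cv2.INTER_CUBIC))
```

```text
(no output)
```

View pics/w1c.png

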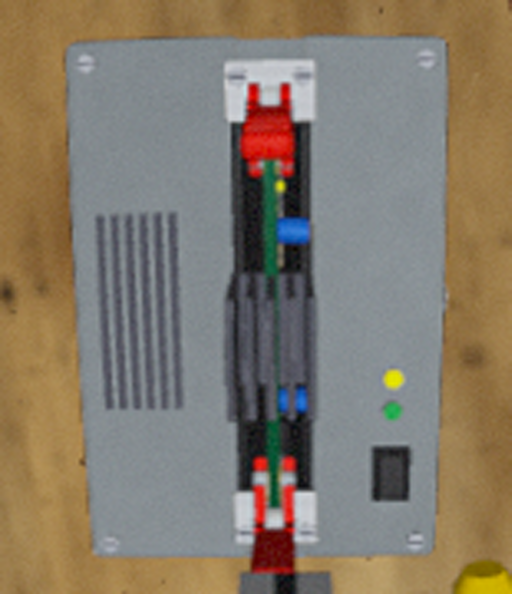

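```bash
cat > fitdock.py <<'E'
from h import *
from scipy.optimize import least_squares
wi=eyes.camera_info('wrist'); wi=dict(wi); wi['pose']=np.load('w1pose.npy')
C={'BR':(70,-95),'FR':(-60,-95),'FL':(-60,95),'BL':(70,95)}
obs=[]
for k,(u,v) in dict(BR=(68,43),FR=(446,40),FL=(434,555),BL=(94,553)).items(): obs.append(('wrist',wi,k,(85+v/3.3,195+u/3.3)))
for k,(u,v) in dict(BL=(78,80),BR=(342,110),FR=(325,293),FL=(52,260)).items(): obs.append(('top',None,k,(160+v*.225,288+u*.225)))
for k,(u,v) in dict(BL=(82,228),FL=(205,290),FR=(320,158),BR=(205,103)).items(): obs.append(('scene',None,k,(122+v*.3,247+u*.3)))
def f(p,o):
    r=[]
    for n,i,k,px in o:
        c,s=np.cos(p[3]),np.sin(p[3]); a=np.array(C[k])/1e3
        r+=list(proj(n,[p[0]+c*a[0]-s*a[1],p[1]+s*a[0]+c*a[1],p[2]],i)-px)
    return np.array(r)
for nm,o in [('all',obs),('wrist',obs[:4]),('top',obs[4:8]),('scene',obs[8:])]:
    s=least_squares(f,[.53,-.24,.05,-.13],args=(o,)); print(nm,s.x.round(4),f(s.x,o).round(1))
E
python3 fitdock.py
```

```text
all [ 0.5359 -0.2357  0.0462 -0.1158] [-1.5 -0.7 -2.3  1.6 -0.6  1.1  0.8  0.2 -1.5 -1.7 -0.4 -0.6 -0.1 -1.5
 -0.6 -1.  -0.5 -1.9  1.5 -1.9  1.2 -0.2  0.  -1.4]
wrist [ 0.5369 -0.2337  0.0413 -0.12  ] [ 0.2 -0.2 -0.1  0.6 -0.6 -0.5  0.4 -0. ]
top [ 0.5348 -0.241   0.0356 -0.1066] [-0.4 -0.4  0.1  0.2  0.1 -0.3  0.2  0.6]
scene [ 0.5397 -0.2523  0.031  -0.1004] [-0.8  0.3  0.4  0.2  0.5  0.3 -0.1 -0.7]
```

```bash
cat >> fitdock.py <<'E'
print('--- z fixed')
for nm,o in [('all',obs),('wrist',obs[:4]),('top',obs[4:8]),('scene',obs[8:])]:
    g=lambda q:f([q[0],q[1],.05,q[2]],o)
    s=least_squares(g,[.53,-.24,-.13]); print(nm,s.x.round(4),np.abs(g(s.x)).mean().round(2))
im=cv2.imread('pics/w1b.png')
big=cv2.resize(im[85:265,195:350],None,fx=3.3,fy=3.3,interpolation=cv2.INTER_CUBIC)
def w(p,a):
    c,s=np.cos(p[3]),np.sin(p[3]); a=np.array(a)/1e3
    return [p[0]+c*a[0]-s*a[1],p[1]+s*a[0]+c*a[1],p[2]+a[2]]
for p,col in [([.5359,-.2357,.0462,-.1158],(255,255,0)),([.5365,-.237,.05,-.12],(0,255,0))]:
    for a in [(13,18,68),(-13,18,68),(13,-18,68),(-13,-18,68),(0,-62,83.4),(0,-62,83.4),(70,95,0),(-60,95,0),(70,-95,0),(-60,-95,0),(2,-61,30),(-2,-61,30)]:
        r,c=proj('wrist',w(p,a),wi); cv2.circle(big,(int((c-195)*3.3),int((r-85)*3.3)),3,col,1)
cv2.imwrite('pics/ov1.png',big)
E
python3 fitdock.py
```

```text
all [ 0.5359 -0.2357  0.0462 -0.1158] [-1.5 -0.7 -2.3  1.6 -0.6  1.1  0.8  0.2 -1.5 -1.7 -0.4 -0.6 -0.1 -1.5
 -0.6 -1.  -0.5 -1.9  1.5 -1.9  1.2 -0.2  0.  -1.4]
wrist [ 0.5369 -0.2337  0.0413 -0.12  ] [ 0.2 -0.2 -0.1  0.6 -0.6 -0.5  0.4 -0. ]
top [ 0.5348 -0.241   0.0356 -0.1066] [-0.4 -0.4  0.1  0.2  0.1 -0.3  0.2  0.6]
scene [ 0.5397 -0.2523  0.031  -0.1004] [-0.8  0.3  0.4  0.2  0.5  0.3 -0.1 -0.7]
--- z fixed
all [ 0.5357 -0.2358 -0.1157] 1.12
wrist [ 0.5366 -0.2351 -0.1201] 1.48
top [ 0.5337 -0.2389 -0.1065] 0.38
scene [ 0.5321 -0.2368 -0.0986] 0.59
```

View pics/ov1.png

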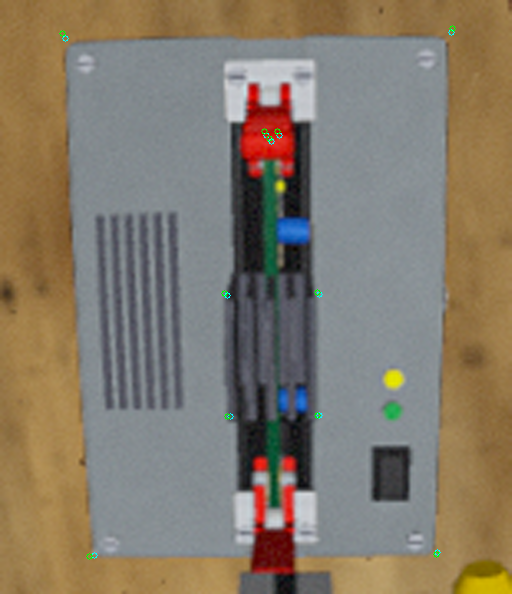

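The dock fit is socket ≈ (0.536, −0.236, 0.050) with yaw −0.117. The heat-sink corner overlay matches, and the tool is already aligned to about 0.5°. Next I'll push the right lever half-way out, going down between the heat sink and the tab.

```bash
python3 -m jog '[{"rx":0,"ry":0,"rz":0,"dx":0.02,"dy":-0.002,"dz":0.04,"grip":255},{"rx":0,"ry":0,"rz":0,"dx":0.039,"dy":-0.004,"dz":0.08,"grip":255},{"rx":0,"ry":0,"rz":0,"dx":0.039,"dy":-0.004,"dz":0.115,"grip":255},{"rx":0,"ry":0,"rz":0,"dx":0.039,"dy":-0.004,"dz":0.14,"grip":255},{"rx":0,"ry":0,"rz":0,"dx":0.039,"dy":-0.004,"dz":0.15,"grip":255},{"rx":0,"ry":0,"rz":0,"dx":0.04,"dy":-0.004,"dz":0.151,"grip":255},{"rx":0,"ry":0,"rz":0,"dx":0.05,"dy":-0.004,"dz":0.152,"grip":255},{"rx":0,"ry":0,"rz":0,"dx":0.06,"dy":-0.004,"dz":0.152,"grip":255},{"rx":0,"ry":0,"rz":0,"dx":0.07,"dy":-0.004,"dz":0.152,"grip":255},{"rx":0,"ry":0,"rz":0,"dx":0.07,"dy":-0.004,"dz":0.152,"grip":255}]'
cat >> h.py <<'E'
DOCK=([.5362,-.2362,.05],-.117)
def dock_frame():
    return np.array(DOCK[0]), R.from_euler('z',DOCK[1]).as_matrix()
def insock(F):
    s=ctrl.sense(); T=R.from_rotvec(s['ee_rot']).as_matrix(); o,M=F
    print('t',round(s['time_s'],2),'tcp in socket mm',(M.T@(s['tcp_pos']-o)*1e3).round(1),'tool axes in socket',(M.T@T).round(3).tolist(),'F',(M.T@s['contact_force']).round(1),'w',round(s['grip_width'],4),'q',np.round(s['joint_pos'],2))
E
python3 - <<'E'
from h import *
insock(dock_frame()); save('wrist','w2.png'); save('scene','s2.png')
im=cv2.imread('pics/s2.png')[122:242,247:367]; w=cv2.imread('pics/w2.png')[60:420,100:460]
cv2.imwrite('pics/v2.png',np.hstack([cv2.resize(im,(400,400),interpolation=2),cv2.resize(w,(400,400))]))
E
```

```text
time_s: 3.4
tcp_pos: [0.526, -0.31, 0.1211]
ee_rot: [-2.07, 2.359, -0.001]
contact_force: [0.7, 5.0, -1.1]
grip_width: 0.0
t 3.4 tcp in socket mm [ -1.5 -74.5  71.1] tool axes in socket [[-0.013, -1.0, 0.003], [-1.0, 0.013, 0.002], [-0.002, -0.003, -1.0]] F [ 0.2  5.  -1.1] w 0.0 q [-0.21  0.08 -0.07 -0.   -1.42  0.08]
```

View pics/v2.png

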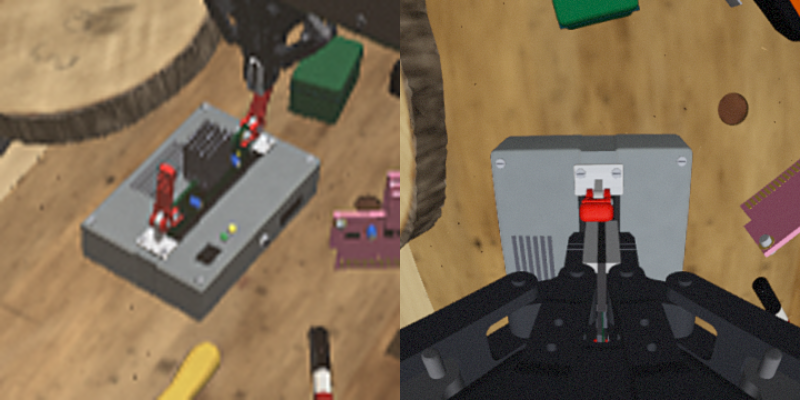

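Going well: the right lever is about half out with 5 N of force. Now I'll do the left lever, all the way out.

```bash
python3 -m jog '[{"rx":0,"ry":0,"rz":0,"dx":-0.01,"dy":0,"dz":-0.025,"grip":255},{"rx":0,"ry":0,"rz":0,"dx":-0.035,"dy":0,"dz":-0.045,"grip":255},{"rx":0,"ry":0,"rz":0,"dx":-0.075,"dy":0,"dz":-0.045,"grip":255},{"rx":0,"ry":0,"rz":0,"dx":-0.112,"dy":0,"dz":-0.04,"grip":255},{"rx":0,"ry":0,"rz":0,"dx":-0.114,"dy":0,"dz":-0.01,"grip":255},{"rx":0,"ry":0,"rz":0,"dx":-0.114,"dy":0,"dz":0,"grip":255},{"rx":0,"ry":0,"rz":0,"dx":-0.122,"dy":0,"dz":0.002,"grip":255},{"rx":0,"ry":0,"rz":0,"dx":-0.132,"dy":0,"dz":0.002,"grip":255},{"rx":0,"ry":0,"rz":0,"dx":-0.142,"dy":0,"dz":0.003,"grip":255},{"rx":0,"ry":0,"rz":0,"dx":-0.15,"dy":0,"dz":0.005,"grip":255}]' && python3 -m jog '[{"rx":0,"ry":0,"rz":0,"dx":-0.006,"dy":0,"dz":0.003,"grip":255},{"rx":0,"ry":0,"rz":0,"dx":-0.012,"dy":0,"dz":0.005,"grip":255},{"rx":0,"ry":0,"rz":0,"dx":-0.014,"dy":0,"dz":0.006,"grip":255},{"rx":0,"ry":0,"rz":0,"dx":-0.016,"dy":0,"dz":0.007,"grip":255},{"rx":0,"ry":0,"rz":0,"dx":-0.017,"dy":0,"dz":0.007,"grip":255},{"rx":0,"ry":0,"rz":0,"dx":-0.017,"dy":0,"dz":0.007,"grip":255},{"rx":0,"ry":0,"rz":0,"dx":-0.015,"dy":0,"dz":-0.03,"grip":255},{"rx":0,"ry":0,"rz":0,"dx":0.01,"dy":0,"dz":-0.05,"grip":255},{"rx":0,"ry":0,"rz":0,"dx":0.05,"dy":0,"dz":-0.06,"grip":255},{"rx":0,"ry":0,"rz":0,"dx":0.09,"dy":0,"dz":-0.06,"grip":255}]'
python3 - <<'E'
from h import *
insock(dock_frame()); save('wrist','w3.png'); save('scene','s3.png')
im=cv2.imread('pics/s3.png')[122:242,247:367]; w=cv2.imread('pics/w3.png')[60:420,100:460]
cv2.imwrite('pics/v3.png',np.hstack([cv2.resize(im,(400,400),interpolation=2),cv2.resize(w,(400,400))]))
E
```

```text
time_s: 4.5
tcp_pos: [0.5444, -0.1643, 0.1181]
ee_rot: [2.068, -2.362, 0.006]
contact_force: [-4.8, -9.9, -0.8]
grip_width: -0.0002
time_s: 5.5
tcp_pos: [0.5335, -0.2554, 0.1832]
ee_rot: [-2.07, 2.363, -0.015]
contact_force: [0.4, -0.5, 0.9]
grip_width: -0.0002
t 5.5 tcp in socket mm [ -0.4 -19.3 133.2] tool axes in socket [[-0.015, -1.0, 0.007], [-1.0, 0.015, -0.006], [0.006, -0.008, -1.0]] F [ 0.4 -0.5  0.9] w -0.0002 q [-0.1   0.01 -0.04  0.01 -1.52 -0.03]
```

View pics/v3.png

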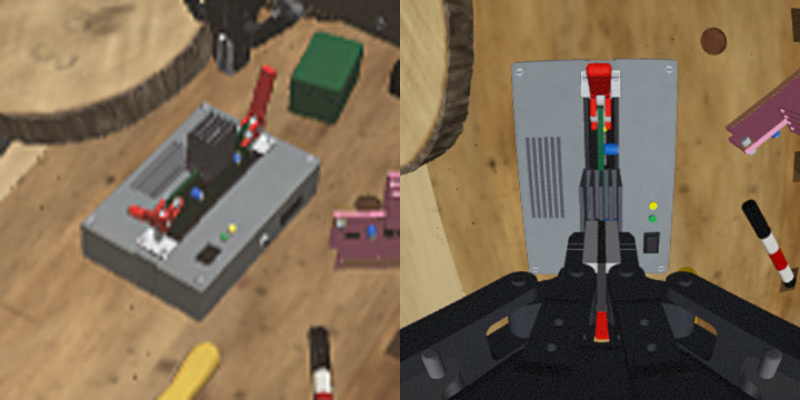

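Left lever is out. Now the right one fully, ending while it is still pressing so that the stop can be felt.

```bash
python3 -m jog '[{"rx":0,"ry":0,"rz":0,"dx":0.028,"dy":0,"dz":0.02,"grip":255},{"rx":0,"ry":0,"rz":0,"dx":0.03,"dy":0,"dz":0.05,"grip":255},{"rx":0,"ry":0,"rz":0,"dx":0.036,"dy":0,"dz":0.062,"grip":255},{"rx":0,"ry":0,"rz":0,"dx":0.048,"dy":0,"dz":0.064,"grip":255},{"rx":0,"ry":0,"rz":0,"dx":0.056,"dy":0,"dz":0.066,"grip":255},{"rx":0,"ry":0,"rz":0,"dx":0.063,"dy":0,"dz":0.07,"grip":255},{"rx":0,"ry":0,"rz":0,"dx":0.069,"dy":0,"dz":0.073,"grip":255},{"rx":0,"ry":0,"rz":0,"dx":0.072,"dy":0,"dz":0.0755,"grip":255},{"rx":0,"ry":0,"rz":0,"dx":0.074,"dy":0,"dz":0.0755,"grip":255},{"rx":0,"ry":0,"rz":0,"dx":0.074,"dy":0,"dz":0.0755,"grip":255}]'
python3 - <<'E'
from h import *
insock(dock_frame())
E
```

```text
time_s: 6.6
tcp_pos: [0.5232, -0.3277, 0.1074]
ee_rot: [-2.064, 2.364, -0.005]
contact_force: [-2.1, 19.3, 6.4]
grip_width: -0.0
t 6.6 tcp in socket mm [ -2.2 -92.4  57.4] tool axes in socket [[-0.018, -1.0, 0.005], [-1.0, 0.018, -0.0], [-0.0, -0.005, -1.0]] F [-4.3 19.   6.4] w -0.0 q [-0.24  0.1  -0.07 -0.   -1.39  0.1 ]
```

Force 20 N, well above the roughly 9 N it takes to swing, so it's on its stop. I'll withdraw upward and look.

```bash
python3 -m jog '[{"rx":0,"ry":0,"rz":0,"dx":-0.005,"dy":0,"dz":-0.02,"grip":255},{"rx":0,"ry":0,"rz":0,"dx":-0.008,"dy":0,"dz":-0.06,"grip":255},{"rx":0,"ry":0,"rz":0,"dx":-0.03,"dy":0,"dz":-0.1,"grip":255},{"rx":0,"ry":0,"rz":0,"dx":-0.05,"dy":0,"dz":-0.14,"grip":255},{"rx":0,"ry":0,"rz":0,"dx":-0.07,"dy":0,"dz":-0.17,"grip":255},{"rx":0,"ry":0,"rz":0,"dx":-0.09,"dy":0,"dz":-0.175,"grip":255},{"rx":0,"ry":0,"rz":0,"dx":-0.1,"dy":0,"dz":-0.175,"grip":255},{"rx":0,"ry":0,"rz":0,"dx":-0.1,"dy":0,"dz":-0.175,"grip":255},{"rx":0,"ry":0,"rz":0,"dx":-0.1,"dy":0,"dz":-0.175,"grip":255},{"rx":0,"ry":0,"rz":0,"dx":-0.1,"dy":0,"dz":-0.175,"grip":255}]'
python3 - <<'E'
from h import *
insock(dock_frame()); save('wrist','w4.png'); np.save('w4pose.npy',eyes.camera_info('wrist')['pose']);save('scene','s4.png')
w=cv2.imread('pics/w4.png'); 
big=cv2.resize(w[80:280,195:350],None,fx=3,fy=3,interpolation=2)
o,M=dock_frame()
for a,col in [(.82,(0,255,0)),(.70,(255,255,0))]:
  for sg in (1,-1):
    for r in (11,58):
      for x in (-7,7):
        p=o+M@np.array([x,sg*(70+r*np.sin(a)),26+r*np.cos(a)])/1e3
        rr,c=proj('wrist',p); cv2.circle(big,(int((c-195)*3),int((rr-80)*3)),3,col,1)
for x in(13,-13):
  for y in(18,-18):
    rr,c=proj('wrist',o+M@np.array([x,y,84])/1e3); cv2.circle(big,(int((c-195)*3),int((rr-80)*3)),3,(255,0,255),1)
im=cv2.imread('pics/s4.png')[132:222,262:352]
out=np.zeros((600,800,3),np.uint8); out[:,:465]=big[:600]; out[:335,465:]=cv2.resize(im,(335,335),interpolation=2)
cv2.imwrite('pics/v4.png',out)
E
```

```text
time_s: 7.6
tcp_pos: [0.5356, -0.2293, 0.2816]
ee_rot: [-2.064, 2.366, -0.004]
contact_force: [0.8, 0.6, -0.3]
grip_width: 0.0002
t 7.6 tcp in socket mm [ -1.4   6.8 231.6] tool axes in socket [[-0.019, -1.0, 0.003], [-1.0, 0.019, -0.0], [0.0, -0.003, -1.0]] F [ 0.8  0.7 -0.3] w 0.0002 q [-0.06  0.    0.14  0.   -1.7  -0.08]
```

View pics/v4.png

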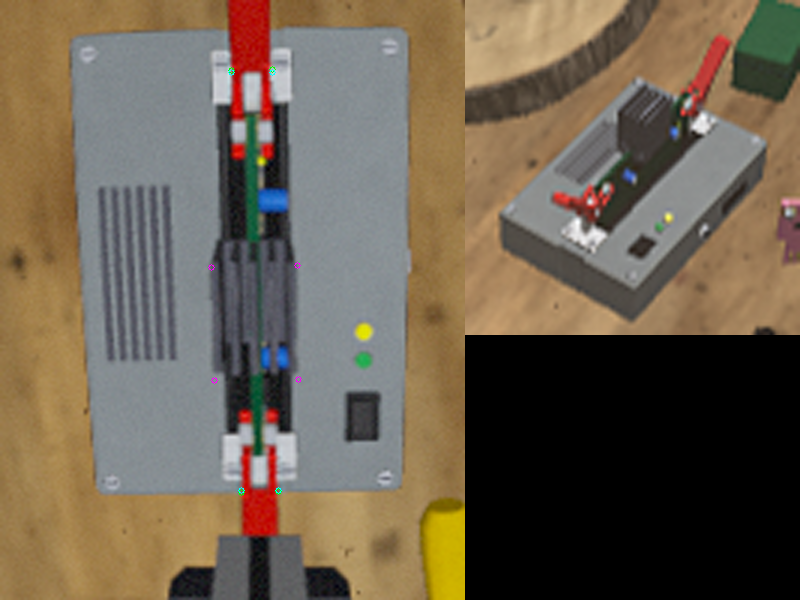

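Run:
```python
from h import *
o,M=dock_frame()
save('top','t4.png')
def panel(fn,name,x0,y0,h,S):
    im=cv2.imread(fn)[y0:y0+h,x0:x0+h]; big=cv2.resize(im,(S,S),interpolation=2); k=S/h
    for a,col in [(.82,(0,255,0)),(.70,(255,255,0))]:
      for sg in (1,-1):
        pts=[]
        for r in (11,58):
            p=o+M@np.array([0,sg*(70+r*np.sin(a)),26+r*np.cos(a)])/1e3
            rr,c=proj(name,p); pts.append((int((c-x0+.5)*k),int((rr-y0+.5)*k)))
        cv2.line(big,pts[0],pts[1],col,1)
    for x in(13,-13):
      for y in(18,-18):
       for z in (84,40):
        rr,c=proj(name,o+M@np.array([x,y,z])/1e3); cv2.circle(big,(int((c-x0+.5)*k),int((rr-y0+.5)*k)),3,(255,0,255),1)
    return big
cv2.imwrite('pics/v4b.png',np.hstack([panel('pics/s4.png','scene',262,132,90,400),panel('pics/t4.png','top',290,160,85,400)]))
```

```text
(no output)
```

View pics/v4b.png

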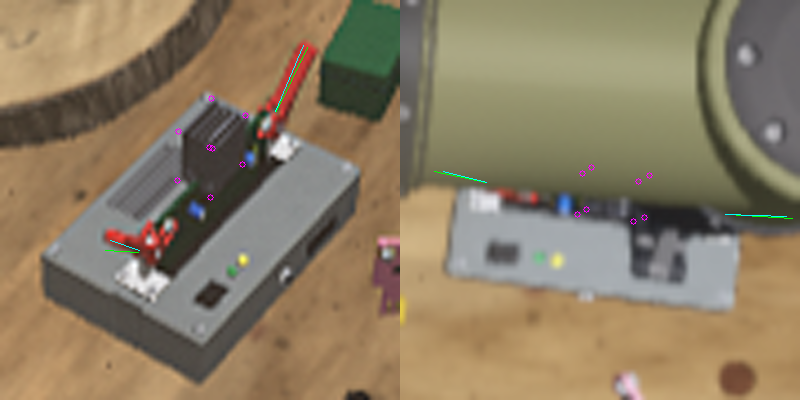

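The scene overlay suggests the left lever may stand a little short (its observed slope is flatter than the 0.82 line). I'll press it again to its stop, mirroring the right one.

```bash
python3 -m jog '[{"rx":0,"ry":0,"rz":0,"dx":-0.03,"dy":0,"dz":0.045,"grip":255},{"rx":0,"ry":0,"rz":0,"dx":-0.058,"dy":0,"dz":0.085,"grip":255},{"rx":0,"ry":0,"rz":0,"dx":-0.06,"dy":0,"dz":0.125,"grip":255},{"rx":0,"ry":0,"rz":0,"dx":-0.06,"dy":0,"dz":0.155,"grip":255},{"rx":0,"ry":0,"rz":0,"dx":-0.062,"dy":0,"dz":0.168,"grip":255},{"rx":0,"ry":0,"rz":0,"dx":-0.07,"dy":0,"dz":0.17,"grip":255},{"rx":0,"ry":0,"rz":0,"dx":-0.078,"dy":0,"dz":0.171,"grip":255},{"rx":0,"ry":0,"rz":0,"dx":-0.083,"dy":0,"dz":0.173,"grip":255},{"rx":0,"ry":0,"rz":0,"dx":-0.087,"dy":0,"dz":0.175,"grip":255},{"rx":0,"ry":0,"rz":0,"dx":-0.087,"dy":0,"dz":0.175,"grip":255}]'
python3 - <<'E'
from h import *
insock(dock_frame())
E
```

```text
time_s: 8.75
tcp_pos: [0.549, -0.1455, 0.1107]
ee_rot: [-2.064, 2.367, -0.014]
contact_force: [-2.0, -10.6, 2.8]
grip_width: -0.0002
t 8.75 tcp in socket mm [ 2.1 91.5 60.7] tool axes in socket [[-0.02, -1.0, 0.007], [-1.0, 0.02, -0.005], [0.005, -0.008, -1.0]] F [ -0.7 -10.7   2.8] w -0.0002 q [ 0.1  -0.03 -0.21  0.01 -1.39 -0.24]
```

```bash
python3 -m jog '[{"rx":0,"ry":0,"rz":0,"dx":-0.002,"dy":0,"dz":0.003,"grip":255},{"rx":0,"ry":0,"rz":0,"dx":-0.003,"dy":0,"dz":0.003,"grip":255},{"rx":0,"ry":0,"rz":0,"dx":-0.004,"dy":0,"dz":0.003,"grip":255},{"rx":0,"ry":0,"rz":0,"dx":-0.005,"dy":0,"dz":0.003,"grip":255},{"rx":0,"ry":0,"rz":0,"dx":-0.005,"dy":0,"dz":0.003,"grip":255},{"rx":0,"ry":0,"rz":0,"dx":-0.005,"dy":0,"dz":0.003,"grip":255},{"rx":0,"ry":0,"rz":0,"dx":-0.005,"dy":0,"dz":0.003,"grip":255},{"rx":0,"ry":0,"rz":0,"dx":-0.005,"dy":0,"dz":0.003,"grip":255},{"rx":0,"ry":0,"rz":0,"dx":-0.005,"dy":0,"dz":0.003,"grip":255},{"rx":0,"ry":0,"rz":0,"dx":-0.005,"dy":0,"dz":0.003,"grip":255}]'
python3 - <<'E'
from h import *
insock(dock_frame())
E
```

```text
time_s: 9.75
tcp_pos: [0.5502, -0.1442, 0.1119]
ee_rot: [2.062, -2.369, 0.025]
contact_force: [-2.4, -12.2, 4.6]
grip_width: -0.0002
t 9.75 tcp in socket mm [ 3.2 93.  61.9] tool axes in socket [[-0.021, -1.0, 0.011], [-1.0, 0.021, -0.012], [0.011, -0.011, -1.0]] F [ -1.  -12.4   4.6] w -0.0002 q [ 0.11 -0.04 -0.21  0.01 -1.38 -0.25]
```

Run:
```python
from h import *
save('wrist','w5.png'); save('scene','s5.png'); save('top','t5.png')
s=ctrl.sense(); print(np.round(s['joint_torque'],1), np.round(s['torque'],2))
a=cv2.imread('pics/s5.png')[110:260,200:400]; b=cv2.imread('pics/w5.png')[:,70:490]; 
cv2.imwrite('pics/v5.png',np.hstack([cv2.resize(a,(480,360),interpolation=2),cv2.resize(b,(320,320))[:,:] if 0 else cv2.resize(b,(320,360))]))
```

```text
[  7.7 -30.4  33.9   1.9   1.5  -0. ] [-4.49  1.05  0.  ]
```

View pics/v5.png

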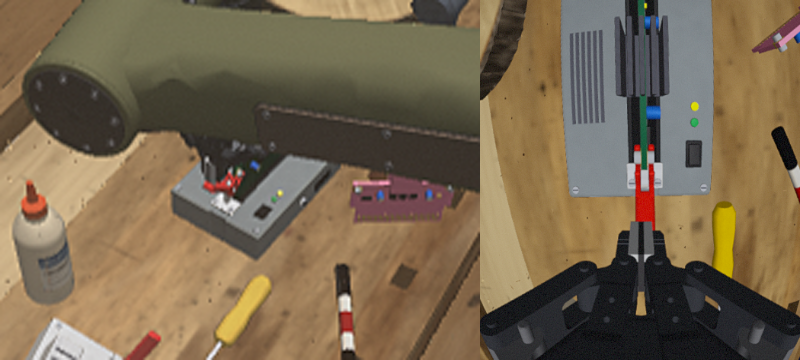

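Both tabs now stop the finger symmetrically (y = −92.4 and +93), so both are on their stops. While I withdraw, I'll fit the unit's pose from the first pictures.

```bash
python3 -m jog '[{"rx":0,"ry":0,"rz":0,"dx":0.003,"dy":0,"dz":-0.01,"grip":255},{"rx":0,"ry":0,"rz":0,"dx":0.005,"dy":0,"dz":-0.05,"grip":255},{"rx":0,"ry":0,"rz":0,"dx":0.005,"dy":0,"dz":-0.1,"grip":255},{"rx":0,"ry":0,"rz":0,"dx":-0.035,"dy":0,"dz":-0.14,"grip":255},{"rx":0,"ry":0,"rz":0,"dx":-0.08,"dy":0.01,"dz":-0.17,"grip":255},{"rx":0,"ry":0,"rz":0,"dx":-0.125,"dy":0.02,"dz":-0.18,"grip":255},{"rx":0,"ry":0,"rz":-0.05,"dx":-0.17,"dy":0.03,"dz":-0.18,"grip":255},{"rx":0,"ry":0,"rz":-0.1,"dx":-0.215,"dy":0.04,"dz":-0.18,"grip":255},{"rx":0,"ry":0,"rz":-0.15,"dx":-0.26,"dy":0.05,"dz":-0.18,"grip":255},{"rx":0,"ry":0,"rz":-0.2,"dx":-0.28,"dy":0.06,"dz":-0.18,"grip":255}]'
python3 - <<'E'
from h import *
s=ctrl.sense(); print(s['time_s'],s['tcp_pos'].round(4) if hasattr(s['tcp_pos'],'round') else s['tcp_pos'])
save('wrist','w6.png'); np.save('w6pose.npy',eyes.camera_info('wrist')['pose'])
print(R.from_rotvec(s['ee_rot']).as_matrix().round(3))
a=cv2.imread('pics/scene0.png')[235:350,175:290]; b=cv2.imread('pics/top0.png')[168:240,150:240]
cv2.imwrite('pics/u0.png',cv2.resize(a,(590,590),interpolation=2)); cv2.imwrite('pics/u1.png',cv2.resize(b,None,fx=7,fy=7,interpolation=2))
E
```

```text
time_s: 10.9
tcp_pos: [0.5273, 0.1476, 0.2898]
ee_rot: [-2.294, 2.146, -0.025]
contact_force: [0.9, -0.5, -0.9]
grip_width: 0.0002
10.9 [0.5273 0.1476 0.2898]
[[ 0.067 -0.998  0.012]
 [-0.998 -0.067 -0.011]
 [ 0.011 -0.011 -1.   ]]
```

View pics/w6.png

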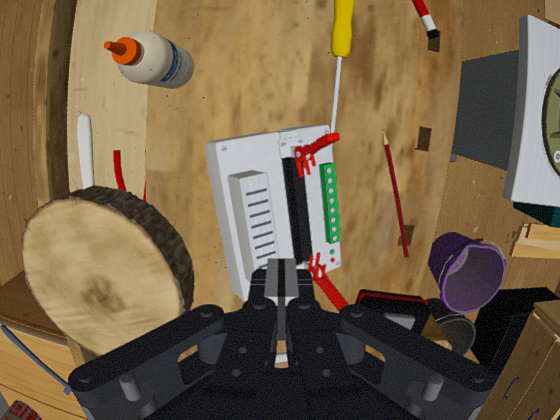

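View pics/u0.png

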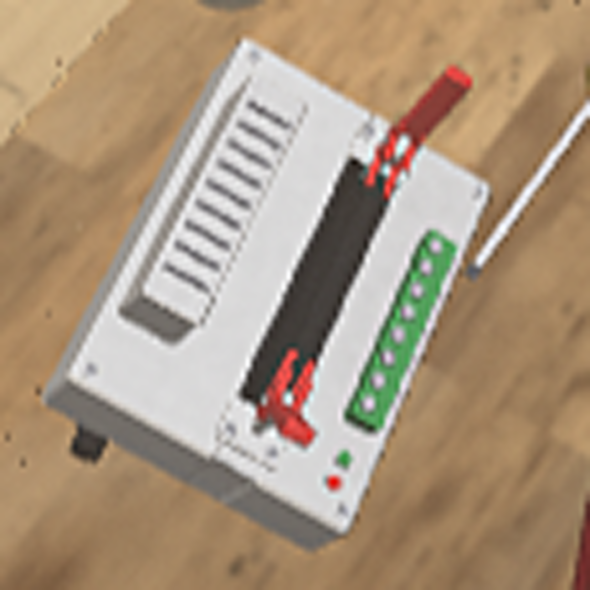

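View pics/u1.png

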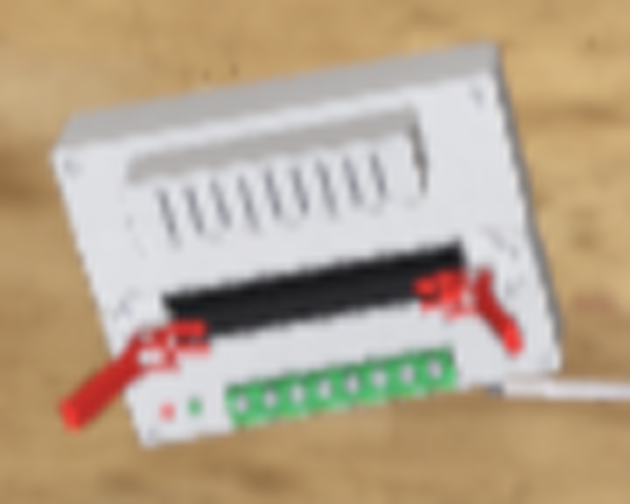

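Run:
```python
import cv2
im=cv2.imread('pics/w6.png')[110:320,190:370]
cv2.imwrite('pics/w6c.png',cv2.resize(im,None,fx=2.85,fy=2.85,interpolation=cv2.INTER_CUBIC))
```

```text
(no output)
```

View pics/w6c.png

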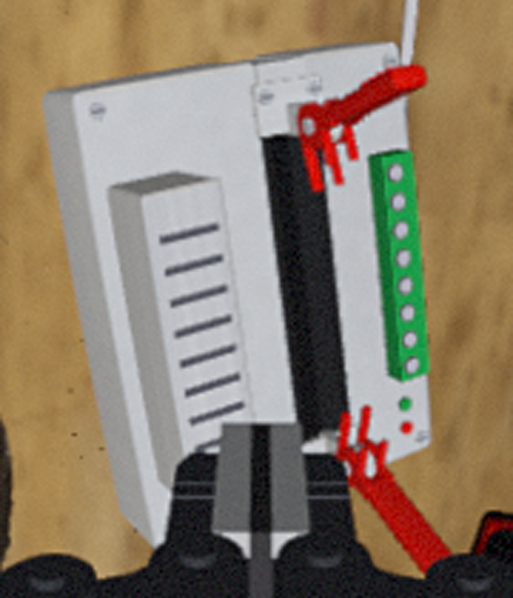

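```bash
cat > fitunit.py <<'E'
from h import *
from scipy.optimize import least_squares
wi=dict(eyes.camera_info('wrist')); wi['pose']=np.load('w6pose.npy')
C={'BR':(85,-95,0),'FR':(-60,-95,0),'FL':(-60,95,0),'BL':(85,95,0)}
obs=[]
for k,(u,v) in dict(BR=(75,93),FR=(395,40),FL=(430,448)).items(): obs.append(('wrist',wi,k,(110+v/2.85,190+u/2.85)))
for k,(u,v) in dict(BL=(58,150),BR=(493,75),FR=(558,370),FL=(148,443)).items(): obs.append(('top',None,k,(168+v/7,150+u/7)))
for k,(u,v) in dict(BL=(70,383),FL=(350,532),FR=(488,190),BR=(245,40)).items(): obs.append(('scene',None,k,(235+v/5.13,175+u/5.13)))
def fr(p,t=np.pi/6): return np.array(p[:3]),(R.from_euler('z',p[3])*R.from_euler('y',-t)).as_matrix()
def f(p,o):
    O,M=fr(p,p[4] if len(p)>4 else np.pi/6); r=[]
    for n,i,k,px in o: r+=list(proj(n,O+M@np.array(C[k])/1e3,i)-px)
    return np.array(r)
if __name__=='__main__':
    for nm,o in [('all',obs),('wrist',obs[:3]),('top',obs[3:7]),('scene',obs[7:])]:
        s=least_squares(f,[.5,.18,.07,.15],args=(o,)); print(nm,s.x.round(4),f(s.x,o).round(1))
        if nm=='all': 
            s5=least_squares(f,[.5,.18,.07,.15,.5],args=(o,)); print('tilt free',s5.x.round(4),f(s5.x,o).round(1)); 
        g=lambda q:f([q[0],q[1],.07,q[2]],o)
        s=least_squares(g,[.5,.18,.15]); print('  z=.07',s.x.round(4),np.abs(g(s.x)).mean().round(2))
E
python3 fitunit.py
```

```text
all [0.5079 0.1833 0.0672 0.1944] [-1.3 -1.  -0.6  1.4 -2.1  0.5  0.4 -2.5 -0.3 -1.   0.  -0.1  0.6 -1.9
  0.1 -1.7  1.9 -0.9 -0.1  0.6 -0.2 -0.9]
tilt free [0.5076 0.1833 0.0684 0.1961 0.5495] [-1.1 -0.4 -0.6  0.9 -2.1  0.3  0.9 -2.8 -0.1 -1.1 -0.2 -0.1  0.5 -1.9
 -0.2 -1.3  1.8 -1.  -0.1  0.4 -0.8 -0.6]
  z=.07 [0.5077 0.1832 0.1948] 1.03
wrist [0.5082 0.185  0.0664 0.1922] [ 0.1 -1.   0.8  1.2 -1.1 -0.1]
  z=.07 [0.5082 0.1845 0.1917] 0.77
top [0.5102 0.1847 0.0412 0.1862] [ 0.3 -0.1  0.3  0.  -0.2  0.3 -0.4 -0.3]
  z=.07 [0.5083 0.1788 0.1853] 0.57
scene [0.5146 0.1739 0.0483 0.2011] [-0.5  0.2  0.3 -0.1 -0.3  0.3  0.4 -0.4]
  z=.07 [0.5062 0.1823 0.204 ] 0.74
```

Run:
```python
from fitunit import *
P=[.508,.1833,.0695,.194]; O,M=fr(P)
W=lambda u,v:('wrist',wi,(110+v/2.85,190+u/2.85)); Tt=lambda u,v:('top',None,(168+v/7,150+u/7)); S=lambda u,v:('scene',None,(235+v/5.13,175+u/5.13))
for nm,sg,ob in [('R',-1,[W(415,80),Tt(513,343),S(458,80)]),('L',1,[Tt(75,412),S(302,432)])]:
  for o in ob:
    best=min(((np.linalg.norm(proj(o[0],O+M@np.array([0,sg*(70+58*np.sin(a)),26+58*np.cos(a)])/1e3,o[1])-o[2]),a) for a in np.arange(-.2,1.0,.01)))
    print(nm,o[0],'a',round(best[1],2),'joint',round(best[1]+.14,2),'px err',round(best[0],2))
s=ctrl.sense(); print('tcp in unit',(M.T@(np.array(s['tcp_pos'])-O)*1e3).round(1)); print((M.T@R.from_rotvec(s['ee_rot']).as_matrix()).round(3))
```

```text
R wrist a 0.28 joint 0.42 px err 1.08
R top a 0.35 joint 0.49 px err 0.85
R scene a 0.3 joint 0.44 px err 0.67
L top a 0.36 joint 0.5 px err 0.65
L scene a 0.42 joint 0.56 px err 0.87
tcp in unit [120.3 -37.4 184.9]
[[-0.101 -0.865 -0.492]
 [-0.992  0.123 -0.012]
 [ 0.071  0.487 -0.871]]
```

Both unit levers stand at about 0.45–0.55, so both need swinging out. I'll work out the tilted alignment move.

```bash
cat >> h.py <<'E'
UNIT=([.508,.1833,.0695],.194)
def unit_frame():
    return np.array(UNIT[0]),(R.from_euler('z',UNIT[1])*R.from_euler('y',-np.pi/6)).as_matrix()
AL=np.array([[0,-1,0],[-1,0,0],[0,0,-1.]])  # tool axes in socket
def togo(F,tgt,al=AL):
    s=ctrl.sense(); T=R.from_rotvec(s['ee_rot']).as_matrix(); o,M=F
    d=T.T@(o+M@(np.array(tgt)/1e3)-s['tcp_pos']); r=R.from_matrix(T.T@M@al).as_rotvec()
    print('to',tgt,'d',d.round(4),'r',r.round(3))
E
python3 - <<'E'
from h import *
F=unit_frame()
for t in [(0,-40,150),(0,-50,110),(0,-50,70),(0,-70,70),(0,-93,58)]: togo(F,t)
E
```

```text
to (0, -40, 150) d [0.0123 0.0867 0.0895] r [ 0.513 -0.043 -0.118]
to (0, -50, 110) d [0.0194 0.066  0.1245] r [ 0.513 -0.043 -0.118]
to (0, -50, 70) d [0.0165 0.0466 0.1593] r [ 0.513 -0.043 -0.118]
to (0, -70, 70) d [0.0364 0.0441 0.1595] r [ 0.513 -0.043 -0.118]
to (0, -93, 58) d [0.0584 0.0354 0.1703] r [ 0.513 -0.043 -0.118]
```

```bash
python3 -m jog '[{"rx":0.1,"ry":-0.008,"rz":-0.02,"dx":0.002,"dy":0.02,"dz":0.02,"grip":255},{"rx":0.2,"ry":-0.016,"rz":-0.045,"dx":0.005,"dy":0.04,"dz":0.04,"grip":255},{"rx":0.3,"ry":-0.025,"rz":-0.07,"dx":0.008,"dy":0.06,"dz":0.06,"grip":255},{"rx":0.4,"ry":-0.034,"rz":-0.09,"dx":0.012,"dy":0.08,"dz":0.08,"grip":255},{"rx":0.513,"ry":-0.043,"rz":-0.118,"dx":0.014,"dy":0.08,"dz":0.095,"grip":255},{"rx":0.513,"ry":-0.043,"rz":-0.118,"dx":0.019,"dy":0.066,"dz":0.124,"grip":255},{"rx":0.513,"ry":-0.043,"rz":-0.118,"dx":0.019,"dy":0.066,"dz":0.124,"grip":255},{"rx":0.513,"ry":-0.043,"rz":-0.118,"dx":0.019,"dy":0.066,"dz":0.124,"grip":255},{"rx":0.513,"ry":-0.043,"rz":-0.118,"dx":0.019,"dy":0.066,"dz":0.124,"grip":255},{"rx":0.513,"ry":-0.043,"rz":-0.118,"dx":0.019,"dy":0.066,"dz":0.124,"grip":255}]'
python3 - <<'E'
from h import *
insock(unit_frame()); im=save('wrist','w7.png'); np.save('w7pose.npy',eyes.camera_info('wrist')['pose'])
o,M=unit_frame(); w=cv2.imread('pics/w7.png')
for p in [(85,95,0),(85,-95,0),(-60,95,0),(-60,-95,0),(8.5,-74.5,0),(-8.5,-74.5,0),(3,-74.5,-10),(0,-70,26),(0,70,26),(8.5,74.5,0),(49,0,36)]:
    r,c=proj('wrist',o+M@np.array(p)/1e3); cv2.circle(w,(int(round(c)),int(round(r))),2,(0,255,0),1)
cv2.imwrite('pics/w7o.png',cv2.resize(w[20:360,120:440],None,fx=1.75,fy=1.75,interpolation=2))
E
```

```text
time_s: 11.95
tcp_pos: [0.4642, 0.1245, 0.1667]
ee_rot: [-2.085, 1.716, -0.461]
contact_force: [-0.9, 0.7, 0.4]
grip_width: 0.0002
t 11.95 tcp in socket mm [  1.6 -49.3 111.3] tool axes in socket [[0.0, -1.0, 0.0], [-1.0, -0.0, -0.001], [0.001, -0.0, -1.0]] F [-0.5  0.9  0.7] w 0.0002 q [ 0.94 -0.87 -0.9   0.38 -1.16 -0.83]
```

View pics/w7o.png

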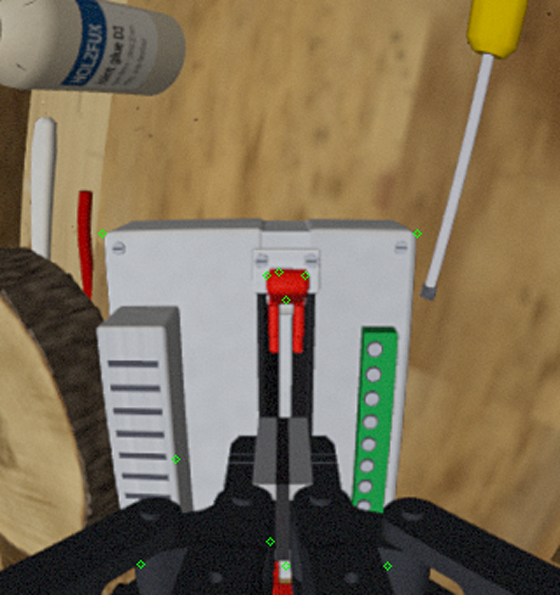

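The alignment is good: the projected corners, hinge and slot agree within about 1–2 px. The right lever stands straight ahead at (286,310). I'll push it fully out.

```bash
python3 -m jog '[{"rx":0,"ry":0,"rz":0,"dx":0,"dy":-0.001,"dz":0.03,"grip":255},{"rx":0,"ry":0,"rz":0,"dx":0.004,"dy":-0.002,"dz":0.042,"grip":255},{"rx":0,"ry":0,"rz":0,"dx":0.014,"dy":-0.002,"dz":0.043,"grip":255},{"rx":0,"ry":0,"rz":0,"dx":0.022,"dy":-0.002,"dz":0.044,"grip":255},{"rx":0,"ry":0,"rz":0,"dx":0.03,"dy":-0.002,"dz":0.046,"grip":255},{"rx":0,"ry":0,"rz":0,"dx":0.036,"dy":-0.002,"dz":0.05,"grip":255},{"rx":0,"ry":0,"rz":0,"dx":0.041,"dy":-0.002,"dz":0.053,"grip":255},{"rx":0,"ry":0,"rz":0,"dx":0.045,"dy":-0.002,"dz":0.055,"grip":255},{"rx":0,"ry":0,"rz":0,"dx":0.046,"dy":-0.002,"dz":0.055,"grip":255},{"rx":0,"ry":0,"rz":0,"dx":0.046,"dy":-0.002,"dz":0.055,"grip":255}]'
python3 - <<'E'
from h import *
insock(unit_frame())
E
```

```text
time_s: 13.0
tcp_pos: [0.5015, 0.0892, 0.1209]
ee_rot: [-2.082, 1.711, -0.451]
contact_force: [-24.8, 20.1, 5.7]
grip_width: -0.0
t 13.0 tcp in socket mm [  4.5 -91.1  56.8] tool axes in socket [[-0.001, -1.0, 0.002], [-1.0, 0.001, 0.008], [-0.008, -0.002, -1.0]] F [-14.8  24.5  15.2] w -0.0 q [ 0.75 -0.76 -0.91  0.31 -0.98 -0.67]
```

```bash
python3 -m jog '[{"rx":0,"ry":0,"rz":0,"dx":-0.004,"dy":0.003,"dz":-0.025,"grip":255},{"rx":0,"ry":0,"rz":0,"dx":-0.02,"dy":0.004,"dz":-0.055,"grip":255},{"rx":0,"ry":0,"rz":0,"dx":-0.065,"dy":0.004,"dz":-0.055,"grip":255},{"rx":0,"ry":0,"rz":0,"dx":-0.11,"dy":0.004,"dz":-0.055,"grip":255},{"rx":0,"ry":0,"rz":0,"dx":-0.138,"dy":0.004,"dz":-0.04,"grip":255},{"rx":0,"ry":0,"rz":0,"dx":-0.142,"dy":0.004,"dz":-0.014,"grip":255},{"rx":0,"ry":0,"rz":0,"dx":-0.144,"dy":0.004,"dz":-0.012,"grip":255},{"rx":0,"ry":0,"rz":0,"dx":-0.152,"dy":0.004,"dz":-0.012,"grip":255},{"rx":0,"ry":0,"rz":0,"dx":-0.161,"dy":0.004,"dz":-0.011,"grip":255},{"rx":0,"ry":0,"rz":0,"dx":-0.17,"dy":0.004,"dz":-0.008,"grip":255}]'
python3 - <<'E'
from h import *
insock(unit_frame())
E
```

```text
time_s: 14.0
tcp_pos: [0.4612, 0.2547, 0.1292]
ee_rot: [-2.08, 1.711, -0.453]
contact_force: [1.5, -8.5, 3.9]
grip_width: -0.0001
t 14.0 tcp in socket mm [ 2.1 79.1 67.8] tool axes in socket [[-0.002, -1.0, 0.004], [-1.0, 0.002, 0.008], [-0.008, -0.004, -1.0]] F [ 1.8 -8.6  3.4] w -0.0001 q [ 1.14 -0.64 -0.89  0.49 -1.04 -1.14]
```

```bash
python3 -m jog '[{"rx":0,"ry":0,"rz":0,"dx":-0.006,"dy":0.001,"dz":0.003,"grip":255},{"rx":0,"ry":0,"rz":0,"dx":-0.011,"dy":0.001,"dz":0.007,"grip":255},{"rx":0,"ry":0,"rz":0,"dx":-0.014,"dy":0.001,"dz":0.01,"grip":255},{"rx":0,"ry":0,"rz":0,"dx":-0.016,"dy":0.001,"dz":0.011,"grip":255},{"rx":0,"ry":0,"rz":0,"dx":-0.018,"dy":0.001,"dz":0.011,"grip":255},{"rx":0,"ry":0,"rz":0,"dx":-0.018,"dy":0.001,"dz":0.011,"grip":255},{"rx":0,"ry":0,"rz":0,"dx":-0.018,"dy":0.001,"dz":0.011,"grip":255},{"rx":0,"ry":0,"rz":0,"dx":-0.018,"dy":0.001,"dz":0.011,"grip":255},{"rx":0,"ry":0,"rz":0,"dx":-0.018,"dy":0.001,"dz":0.011,"grip":255},{"rx":0,"ry":0,"rz":0,"dx":-0.018,"dy":0.001,"dz":0.011,"grip":255}]'
python3 - <<'E'
from h import *
insock(unit_frame())
E
```

```text
time_s: 15.0
tcp_pos: [0.4634, 0.2674, 0.1228]
ee_rot: [-2.077, 1.722, -0.467]
contact_force: [-22.4, -33.1, 24.1]
grip_width: -0.0002
t 15.0 tcp in socket mm [ 2.8 91.1 60. ] tool axes in socket [[-0.006, -1.0, 0.004], [-1.0, 0.006, -0.005], [0.005, -0.004, -1.0]] F [-12.5 -28.2  35.1] w -0.0002 q [ 1.16 -0.59 -0.88  0.51 -1.03 -1.18]
```

Both unit levers are on their stops: the left reads 45 N and no longer moves. I'll withdraw and check.

```bash
python3 -m jog '[{"rx":0,"ry":0,"rz":0,"dx":0.004,"dy":0,"dz":-0.01,"grip":255},{"rx":0,"ry":0,"rz":0,"dx":0.006,"dy":0.002,"dz":-0.05,"grip":255},{"rx":0,"ry":0,"rz":0,"dx":0.04,"dy":0.002,"dz":-0.085,"grip":255},{"rx":0,"ry":0,"rz":0,"dx":0.08,"dy":0.002,"dz":-0.11,"grip":255},{"rx":0,"ry":0,"rz":0,"dx":0.11,"dy":0.002,"dz":-0.12,"grip":255},{"rx":0,"ry":0,"rz":0,"dx":0.12,"dy":0.002,"dz":-0.12,"grip":255},{"rx":0,"ry":0,"rz":0,"dx":0.12,"dy":0.002,"dz":-0.12,"grip":255},{"rx":0,"ry":0,"rz":0,"dx":0.12,"dy":0.002,"dz":-0.12,"grip":200},{"rx":0,"ry":0,"rz":0,"dx":0.12,"dy":0.002,"dz":-0.12,"grip":100},{"rx":0,"ry":0,"rz":0,"dx":0.12,"dy":0.002,"dz":-0.12,"grip":0}]'
python3 - <<'E'
from h import *
insock(unit_frame()); save('wrist','w8.png'); np.save('w8pose.npy',eyes.camera_info('wrist')['pose']);save('top','t8.png'); save('scene','s8.png')
o,M=unit_frame()
def panel(fn,name,x0,y0,w,h,k):
    big=cv2.resize(cv2.imread(fn)[y0:y0+h,x0:x0+w],None,fx=k,fy=k,interpolation=2)
    P=lambda p:(lambda q:(int((q[1]-x0+.5)*k),int((q[0]-y0+.5)*k)))(proj(name,o+M@np.array(p)/1e3))
    for a,col in [(.82,(0,255,0)),(.70,(255,255,0))]:
      for sg in (1,-1):
        cv2.line(big,*[P([0,sg*(70+r*np.sin(a)),26+r*np.cos(a)]) for r in (11,58)],col,1)
    for p in [(85,95,0),(85,-95,0),(-60,95,0),(-60,-95,0),(8.5,-74.5,0),(-8.5,-74.5,0),(8.5,74.5,0),(-8.5,74.5,0)]: cv2.circle(big,P(p),2,(255,0,255),1)
    return big
a=panel('pics/w8.png','wrist',130,30,300,300,1.9); b=panel('pics/s8.png','scene',175,235,115,115,2.2);c=panel('pics/t8.png','top',145,165,105,85,2.1)
out=np.zeros((600,800,3),np.uint8); out[:a.shape[0],:a.shape[1]]=a; x=a.shape[1]; b=b[:,:800-x];c=c[:,:800-x]; out[:b.shape[0],x:x+b.shape[1]]=b; out[300:300+c.shape[0],x:x+c.shape[1]]=c
cv2.imwrite('pics/v8.png',out)
E
```

```text
time_s: 16.0
tcp_pos: [0.4244, 0.1387, 0.2249]
ee_rot: [-2.08, 1.722, -0.467]
contact_force: [0.2, 0.5, -0.8]
grip_width: 0.0431
t 16.0 tcp in socket mm [ -0.8 -27.6 179.9] tool axes in socket [[-0.005, -1.0, 0.003], [-1.0, 0.005, -0.006], [0.006, -0.003, -1.0]] F [-0.2  0.4 -0.8] w 0.0431 q [ 1.11 -0.97 -0.85  0.42 -1.37 -0.94]
```

View pics/v8.png

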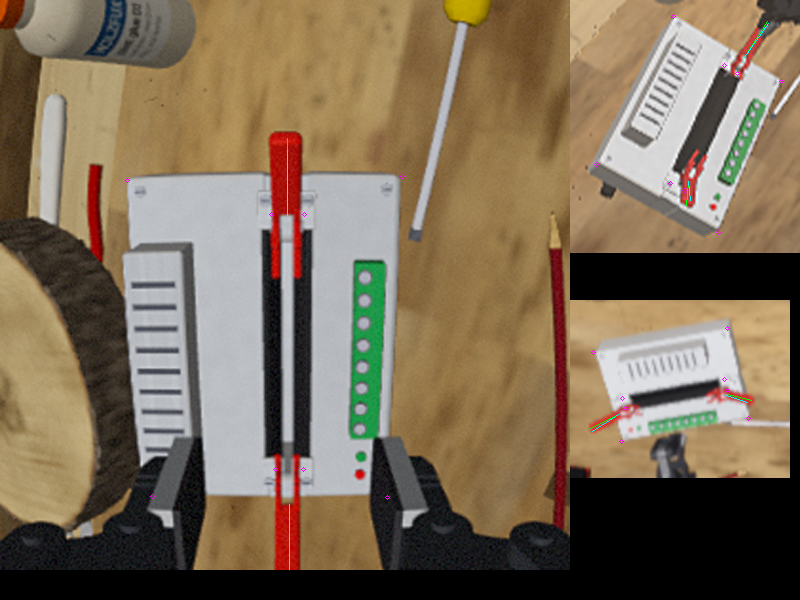

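The overlays agree very well: the 0.82-rad lines lie on both red tabs and the panel corners match. Now back to the dock to grasp.

Run:
```python
from h import *
F=dock_frame()
for t in [(0,20,190)]: togo(F,t)
s=ctrl.sense(); T=R.from_rotvec(s['ee_rot']).as_matrix(); o,M=F
r=R.from_matrix(T.T@M@AL).as_rotvec(); d=T.T@(o+M@np.array([0,.02,.19])-s['tcp_pos'])
print(T.T@[0,0,1], np.degrees(np.linalg.norm(r)))
```

```text
to (0, 20, 190) d [ 0.3699 -0.047   0.0113] r [-0.523  0.078  0.297]
[ 0.00236215 -0.50292146 -0.86432889] 34.76235887680097
```

```bash
python3 -m jog '[{"rx":-0.05,"ry":0.008,"rz":0.03,"dx":0.04,"dy":-0.01,"dz":-0.015,"grip":0},{"rx":-0.11,"ry":0.016,"rz":0.06,"dx":0.082,"dy":-0.02,"dz":-0.02,"grip":0},{"rx":-0.17,"ry":0.026,"rz":0.1,"dx":0.125,"dy":-0.03,"dz":-0.02,"grip":0},{"rx":-0.23,"ry":0.035,"rz":0.13,"dx":0.168,"dy":-0.035,"dz":-0.02,"grip":0},{"rx":-0.29,"ry":0.043,"rz":0.165,"dx":0.21,"dy":-0.04,"dz":-0.015,"grip":0},{"rx":-0.35,"ry":0.052,"rz":0.2,"dx":0.252,"dy":-0.045,"dz":-0.01,"grip":0},{"rx":-0.41,"ry":0.061,"rz":0.235,"dx":0.295,"dy":-0.047,"dz":0,"grip":0},{"rx":-0.47,"ry":0.07,"rz":0.27,"dx":0.335,"dy":-0.047,"dz":0.005,"grip":0},{"rx":-0.523,"ry":0.078,"rz":0.297,"dx":0.37,"dy":-0.047,"dz":0.011,"grip":0},{"rx":-0.523,"ry":0.078,"rz":0.297,"dx":0.37,"dy":-0.047,"dz":0.011,"grip":0}]'
python3 - <<'E'
from h import *
insock(dock_frame()); save('wrist','w9.png'); np.save('w9pose.npy',eyes.camera_info('wrist')['pose'])
for t in ['board_grip','board_parts']:
    print(t,[(round(float(d['conf']),2),np.round(d['at'],1).tolist(),int(d['pixels'].sum())) for d in eyes.cut_out('wrist',t)[:3]])
o,M=dock_frame();name='wrist';x0,y0,k=150,60,2.2
big=cv2.resize(cv2.imread('pics/w9.png')[60:330,150:410],None,fx=k,fy=k,interpolation=2)
P=lambda p:(lambda q:(int((q[1]-x0+.5)*k),int((q[0]-y0+.5)*k)))(proj(name,o+M@np.array(p)/1e3))
for a,col in [(.82,(0,255,0))]:
  for sg in (1,-1): cv2.line(big,*[P([0,sg*(70+r*np.sin(a)),26+r*np.cos(a)]) for r in (11,58)],col,1)
for p in [(70,95,0),(70,-95,0),(-60,95,0),(-60,-95,0)]+[(x,y,z) for x in(13,-13) for y in (18,-18) for z in(84,)]: cv2.circle(big,P(p),2,(255,0,255),1)
for x in (7,-7):
  for y in (59,51,-51,-59): cv2.circle(big,P((x,y,42)),2,(0,255,255),1)
cv2.imwrite('pics/v9.png',big)
E
```

```text
time_s: 17.15
tcp_pos: [0.539, -0.2194, 0.2343]
ee_rot: [2.077, -2.346, -0.012]
contact_force: [1.0, 0.3, -1.2]
grip_width: 0.0854
t 17.15 tcp in socket mm [  0.8  17.  184.3] tool axes in socket [[-0.005, -1.0, -0.011], [-1.0, 0.005, -0.001], [0.001, 0.011, -1.0]] F [ 1.   0.4 -1.2] w 0.0854 q [-0.04  0.    0.05  0.   -1.63 -0.08]
board_grip [(0.64, [179.5, 281.0], 2254), (0.56, [118.3, 437.0], 3058)]
board_parts [(0.87, [180.0, 283.7], 2343), (0.71, [119.9, 437.2], 3162), (0.49, [70.9, 280.8], 1064)]
```

View pics/v9.png

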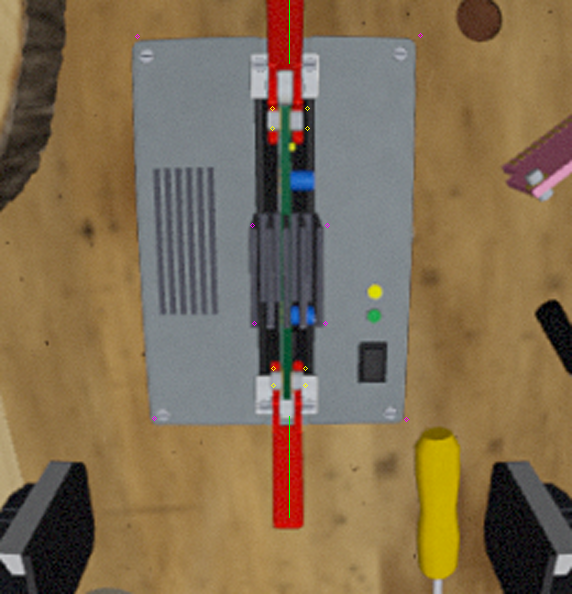

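The board stands straight with both pins in the out-swung forks. Detected features sit about 1 mm +x/+y of the model. The candidates in this view are the green board at (281,180), which is in the dock, and the pink one at (437,118). I'm taking the green one. Computing the descent.

```bash
sed -i 's/DOCK=(\[.5362,-.2362,.05\]/DOCK=([.5375,-.2352,.05]/' h.py
python3 - <<'E'
from h import *
F=dock_frame()
for t in [(0,0,110),(0,0,42)]: togo(F,t)
E
```

```text
to (0, 0, 110) d [ 0.0187 -0.0012  0.0798] r [ 0.    -0.001 -0.   ]
to (0, 0, 42) d [ 0.0186 -0.0012  0.1478] r [ 0.    -0.001 -0.   ]
```

```bash
python3 -m jog '[{"rx":0,"ry":0,"rz":0,"dx":0.01,"dy":-0.001,"dz":0.035,"grip":0},{"rx":0,"ry":0,"rz":0,"dx":0.0185,"dy":-0.001,"dz":0.07,"grip":0},{"rx":0,"ry":0,"rz":0,"dx":0.0185,"dy":-0.001,"dz":0.1,"grip":0},{"rx":0,"ry":0,"rz":0,"dx":0.0185,"dy":-0.001,"dz":0.13,"grip":0},{"rx":0,"ry":0,"rz":0,"dx":0.0185,"dy":-0.001,"dz":0.147,"grip":0},{"rx":0,"ry":0,"rz":0,"dx":0.0185,"dy":-0.001,"dz":0.147,"grip":0},{"rx":0,"ry":0,"rz":0,"dx":0.0185,"dy":-0.001,"dz":0.147,"grip":0},{"rx":0,"ry":0,"rz":0,"dx":0.0185,"dy":-0.001,"dz":0.147,"grip":0},{"rx":0,"ry":0,"rz":0,"dx":0.0185,"dy":-0.001,"dz":0.147,"grip":0},{"rx":0,"ry":0,"rz":0,"dx":0.0185,"dy":-0.001,"dz":0.147,"grip":100}]' 50
python3 - <<'E'
from h import *
insock(dock_frame()); save('wrist','w10.png'); save('scene','s10.png')
a=cv2.imread('pics/s10.png')[110:260,220:370]; b=cv2.imread('pics/w10.png')[:,70:490]; 
cv2.imwrite('pics/v10.png',np.hstack([cv2.resize(a,(400,400),interpolation=2),cv2.resize(b,(400,400))]))
E
```

```text
time_s: 18.3
tcp_pos: [0.5378, -0.235, 0.0938]
ee_rot: [-2.088, 2.347, -0.002]
contact_force: [0.5, -0.4, -0.1]
grip_width: 0.073
t 18.3 tcp in socket mm [ 0.3  0.2 43.8] tool axes in socket [[0.0, -1.0, 0.001], [-1.0, -0.0, -0.001], [0.001, -0.001, -1.0]] F [ 0.6 -0.3 -0.1] w 0.073 q [-0.07  0.03 -0.17  0.   -1.36 -0.05]
```

View pics/v10.png

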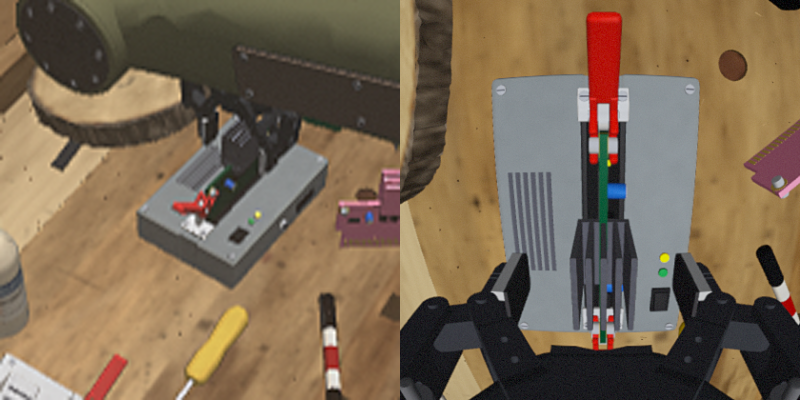

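The fingers straddle the heat sink, centred to about 1 mm. Closing.

```bash
python3 -m jog '[{"rx":0,"ry":0,"rz":0,"dx":0,"dy":0,"dz":0,"grip":140},{"rx":0,"ry":0,"rz":0,"dx":0,"dy":0,"dz":0,"grip":170},{"rx":0,"ry":0,"rz":0,"dx":0,"dy":0,"dz":0,"grip":200},{"rx":0,"ry":0,"rz":0,"dx":0,"dy":0,"dz":0,"grip":255},{"rx":0,"ry":0,"rz":0,"dx":0,"dy":0,"dz":0,"grip":255},{"rx":0,"ry":0,"rz":0,"dx":0,"dy":0,"dz":0,"grip":255},{"rx":0,"ry":0,"rz":0,"dx":0,"dy":0,"dz":0,"grip":255},{"rx":0,"ry":0,"rz":0,"dx":0,"dy":0,"dz":0,"grip":255},{"rx":0,"ry":0,"rz":0,"dx":0,"dy":0,"dz":-0.002,"grip":255},{"rx":0,"ry":0,"rz":0,"dx":0,"dy":0,"dz":-0.005,"grip":255}]' 50
python3 - <<'E'
from h import *
insock(dock_frame())
E
```

```text
time_s: 19.4
tcp_pos: [0.5369, -0.2347, 0.0972]
ee_rot: [2.087, -2.347, -0.002]
contact_force: [0.3, 0.1, -1.9]
grip_width: 0.0258
t 19.4 tcp in socket mm [-0.7  0.4 47.2] tool axes in socket [[-0.0, -1.0, -0.002], [-1.0, 0.0, 0.0], [-0.0, 0.002, -1.0]] F [ 0.2  0.2 -1.9] w 0.0258 q [-0.07  0.03 -0.17 -0.   -1.37 -0.05]
```

Gripped at 25.8 mm, carrying weight with no side force. Lifting straight up.

```bash
python3 -m jog '[{"rx":0,"ry":0,"rz":0,"dx":0,"dy":0,"dz":-0.006,"grip":255},{"rx":0,"ry":0,"rz":0,"dx":0,"dy":0,"dz":-0.014,"grip":255},{"rx":0,"ry":0,"rz":0,"dx":0,"dy":0,"dz":-0.024,"grip":255},{"rx":0,"ry":0,"rz":0,"dx":0,"dy":0,"dz":-0.036,"grip":255},{"rx":0,"ry":0,"rz":0,"dx":0,"dy":0,"dz":-0.05,"grip":255},{"rx":0,"ry":0,"rz":0,"dx":0,"dy":0,"dz":-0.07,"grip":255},{"rx":0,"ry":0,"rz":0,"dx":0,"dy":0,"dz":-0.095,"grip":255},{"rx":0,"ry":0,"rz":0,"dx":0,"dy":0,"dz":-0.12,"grip":255},{"rx":0,"ry":0,"rz":0,"dx":0,"dy":0,"dz":-0.14,"grip":255},{"rx":0,"ry":0,"rz":0,"dx":0,"dy":0,"dz":-0.15,"grip":255}]'
python3 - <<'E'
from h import *
insock(dock_frame()); save('wrist','w11.png'); save('scene','s11.png')
a=cv2.imread('pics/s11.png')[60:260,200:400]; b=cv2.imread('pics/w11.png')[:,70:490]; 
cv2.imwrite('pics/v11.png',np.hstack([cv2.resize(a,(400,400),interpolation=2),cv2.resize(b,(400,400))]))
togo(unit_frame(),(0,0,180))
E
```

```text
time_s: 20.4
tcp_pos: [0.5376, -0.2351, 0.2507]
ee_rot: [-2.087, 2.347, -0.003]
contact_force: [-0.2, -0.3, -3.3]
grip_width: 0.0257
t 20.4 tcp in socket mm [1.000e-01 1.000e-01 2.007e+02] tool axes in socket [[-0.0, -1.0, 0.002], [-1.0, 0.0, -0.0], [0.0, -0.002, -1.0]] F [-0.1 -0.3 -3.3] w 0.0257 q [-0.07  0.01  0.09  0.   -1.65 -0.05]
to (0, 0, 180) d [-0.3844  0.1641  0.0237] r [ 0.518 -0.082 -0.304]
```

View pics/v11.png

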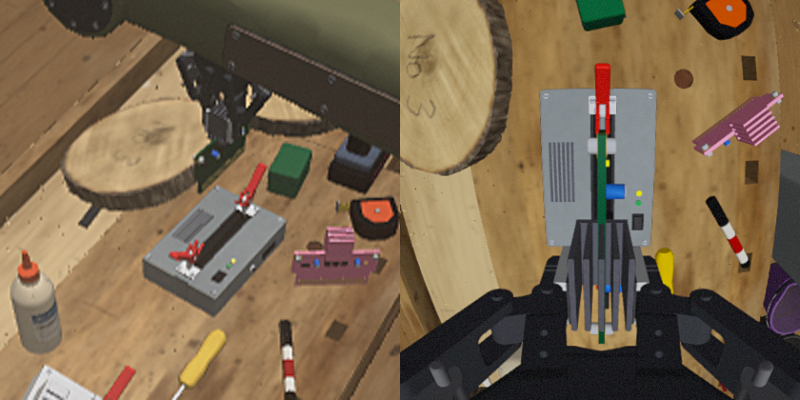

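The board is out, hanging straight. In one overlay I'll check its pose in the hand before travelling.

```bash
cat >> h.py <<'E'
def board_overlay(fn,out,off=(0,0,0),zb=-.0675,x0=150,y0=60,w=260,h=330,k=2.2):
    s=ctrl.sense(); T=R.from_rotvec(s['ee_rot']).as_matrix(); info=eyes.camera_info('wrist')
    o=np.array(s['tcp_pos'])+T@np.array([0,0,-zb]); M=T@np.array([[0,-1,0],[-1,0,0],[0,0,-1.]]).T
    big=cv2.resize(cv2.imread(fn)[y0:y0+h,x0:x0+w],None,fx=k,fy=k,interpolation=2)
    P=lambda p:(lambda q:(int((q[1]-x0+.5)*k),int((q[0]-y0+.5)*k)))(proj('wrist',o+M@((np.array(p)+off)/1e3),info))
    for x in(13,-13):
        for y in(18,-18): cv2.circle(big,P((x,y,108)),3,(255,0,255),1)
    for x in (7,-7):
        for y in (59,51,-51,-59): cv2.circle(big,P((x,y,66)),3,(0,255,255),1)
    for x in (2,-2):
        for y in (-61,61): cv2.circle(big,P((x,y,70)),3,(0,255,0),1)
    cv2.imwrite(out,big)
E
python3 - <<'E'
from h import *
board_overlay('pics/w11.png','pics/v11b.png',y0=100,h=260)
E
```

```text
(no output)
```

View pics/v11b.png

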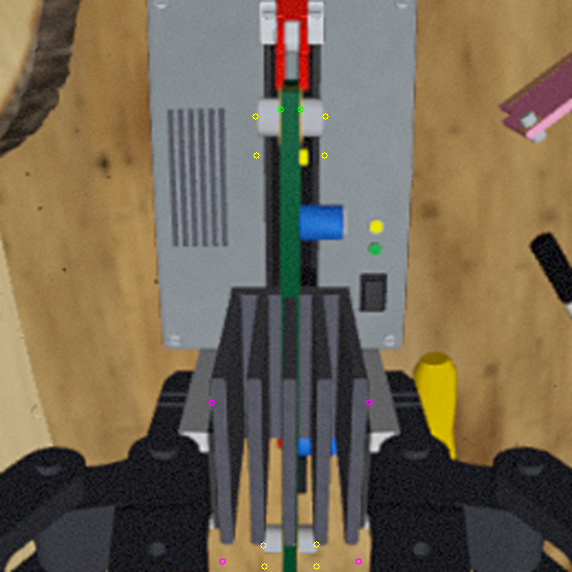

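Compared with the projected model, the board sits about 3 mm towards −y in the hand: pins at rows 118/537 against a predicted 136/556, same spacing. The lever-stop contacts say the same (dock midpoint −2 to −3 mm; for the unit, −1.7 mm). So I'll aim TCP at y ≈ +1 and check above the slot.

```bash
python3 -m jog '[{"rx":0.02,"ry":-0.003,"rz":-0.01,"dx":-0.02,"dy":0.005,"dz":-0.01,"grip":255},{"rx":0.07,"ry":-0.012,"rz":-0.045,"dx":-0.06,"dy":0.022,"dz":-0.02,"grip":255},{"rx":0.13,"ry":-0.022,"rz":-0.08,"dx":-0.105,"dy":0.042,"dz":-0.02,"grip":255},{"rx":0.19,"ry":-0.032,"rz":-0.115,"dx":-0.15,"dy":0.06,"dz":-0.02,"grip":255},{"rx":0.25,"ry":-0.042,"rz":-0.15,"dx":-0.195,"dy":0.08,"dz":-0.02,"grip":255},{"rx":0.32,"ry":-0.052,"rz":-0.19,"dx":-0.24,"dy":0.1,"dz":-0.015,"grip":255},{"rx":0.39,"ry":-0.062,"rz":-0.225,"dx":-0.285,"dy":0.12,"dz":-0.005,"grip":255},{"rx":0.46,"ry":-0.072,"rz":-0.265,"dx":-0.33,"dy":0.14,"dz":0.01,"grip":255},{"rx":0.518,"ry":-0.082,"rz":-0.304,"dx":-0.368,"dy":0.157,"dz":0.02,"grip":255},{"rx":0.518,"ry":-0.082,"rz":-0.304,"dx":-0.384,"dy":0.164,"dz":0.0237,"grip":255}]'
python3 - <<'E'
from h import *
insock(unit_frame()); 
for t in [(0,1,180),(0,1,120),(0,1,70),(0,1,44)]: togo(unit_frame(),t)
E
```

```text
time_s: 21.5
tcp_pos: [0.4167, 0.1691, 0.2201]
ee_rot: [-2.095, 1.705, -0.458]
contact_force: [0.9, 0.4, -3.1]
grip_width: 0.0255
t 21.5 tcp in socket mm [ -4.6   3.7 176.6] tool axes in socket [[0.01, -1.0, -0.001], [-1.0, -0.01, 0.003], [-0.003, 0.001, -1.0]] F [-0.7  0.2 -3.2] w 0.0255 q [ 1.18 -0.94 -0.85  0.44 -1.37 -1.  ]
to (0, 1, 180) d [ 0.0027 -0.0046 -0.0034] r [0.001 0.003 0.01 ]
to (0, 1, 120) d [ 0.0029 -0.0047  0.0566] r [0.001 0.003 0.01 ]
to (0, 1, 70) d [ 0.003  -0.0047  0.1066] r [0.001 0.003 0.01 ]
to (0, 1, 44) d [ 0.0031 -0.0048  0.1326] r [0.001 0.003 0.01 ]
```

```bash
python3 -m jog '[{"rx":0,"ry":0,"rz":0.005,"dx":0.003,"dy":-0.0045,"dz":0.015,"grip":255},{"rx":0,"ry":0.003,"rz":0.01,"dx":0.003,"dy":-0.0045,"dz":0.035,"grip":255},{"rx":0,"ry":0.003,"rz":0.01,"dx":0.003,"dy":-0.0045,"dz":0.05,"grip":255},{"rx":0,"ry":0.003,"rz":0.01,"dx":0.003,"dy":-0.0045,"dz":0.06,"grip":255},{"rx":0,"ry":0.003,"rz":0.01,"dx":0.003,"dy":-0.0045,"dz":0.06,"grip":255},{"rx":0,"ry":0.003,"rz":0.01,"dx":0.003,"dy":-0.0045,"dz":0.06,"grip":255},{"rx":0,"ry":0.003,"rz":0.01,"dx":0.003,"dy":-0.0045,"dz":0.06,"grip":255},{"rx":0,"ry":0.003,"rz":0.01,"dx":0.003,"dy":-0.0045,"dz":0.06,"grip":255},{"rx":0,"ry":0.003,"rz":0.01,"dx":0.003,"dy":-0.0045,"dz":0.06,"grip":255},{"rx":0,"ry":0.003,"rz":0.01,"dx":0.003,"dy":-0.0045,"dz":0.06,"grip":255}]'
python3 - <<'E'
from h import *
insock(unit_frame()); save('wrist','w12.png'); save('scene','s12.png'); save('top','t12.png')
w=cv2.imread('pics/w12.png')[60:360,150:410]
cv2.imwrite('pics/v12w.png',cv2.resize(w,None,fx=2,fy=2,interpolation=2))
a=cv2.imread('pics/s12.png')[210:350,160:300]; b=cv2.imread('pics/t12.png')[160:260,140:240]
cv2.imwrite('pics/v12.png',np.hstack([cv2.resize(a,(400,400),interpolation=2),cv2.resize(b,(400,400),interpolation=2)]))
E
```

```text
time_s: 22.5
tcp_pos: [0.4505, 0.173, 0.1707]
ee_rot: [-2.085, 1.716, -0.458]
contact_force: [0.2, -0.0, -2.4]
grip_width: 0.0256
t 22.5 tcp in socket mm [ -0.    1.  116.9] tool axes in socket [[-0.001, -1.0, -0.001], [-1.0, 0.001, 0.001], [-0.001, 0.001, -1.0]] F [-1.  -0.1 -2.2] w 0.0256 q [ 1.07 -0.84 -0.9   0.42 -1.19 -0.97]
```

View pics/v12w.png

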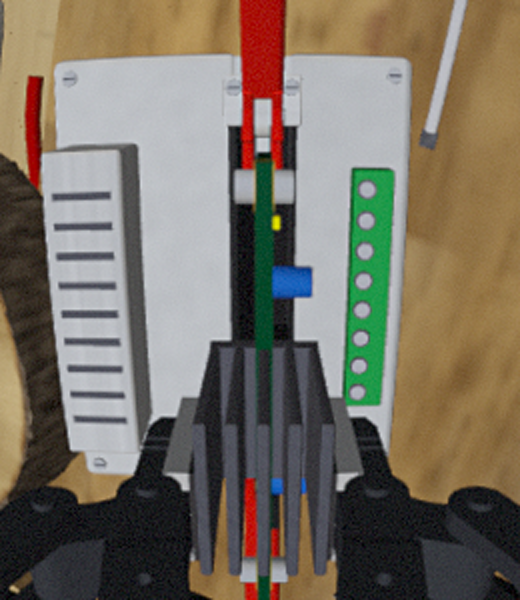

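View pics/v12.png

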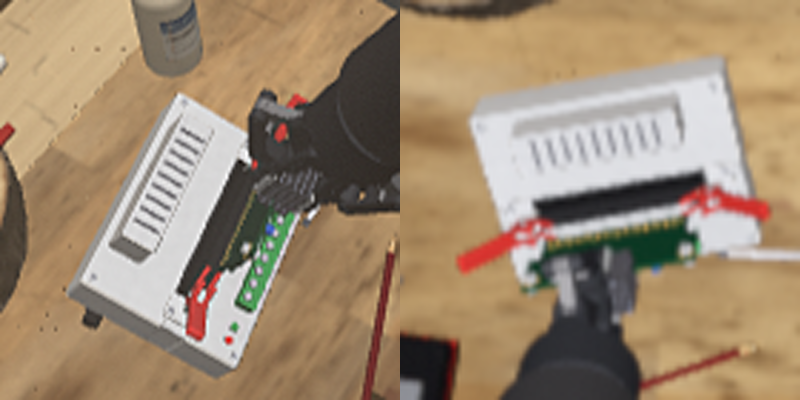

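```bash
cat > ovl.py <<'E'
from h import *
def mark(fn,F,tcp,rot,out,xb):
    T=R.from_rotvec(rot).as_matrix(); s=ctrl.sense(); Tn=R.from_rotvec(s['ee_rot']).as_matrix()
    i=dict(eyes.camera_info('wrist')); P=np.array(i['pose']); G=np.eye(4);G[:3,:3]=Tn;G[:3,3]=s['tcp_pos']; H=np.eye(4);H[:3,:3]=T;H[:3,3]=tcp
    i['pose']=H@np.linalg.inv(G)@P
    o,M=F; x0,y0,k=180,0,3
    big=cv2.resize(cv2.imread(fn)[y0:y0+200,x0:x0+200],None,fx=k,fy=k,interpolation=2)
    Q=lambda p:(lambda q:(int((q[1]-x0+.5)*k),int((q[0]-y0+.5)*k)))(proj('wrist',o+M@np.array(p)/1e3,i))
    a=.82
    for x in (-7,7):
      for n in (4,-4): cv2.circle(big,Q((x,-(70+58*np.sin(a)+n*np.cos(a)),26+58*np.cos(a)-n*np.sin(a))),3,(0,255,0),1)
    for x in (xb,-60): cv2.circle(big,Q((x,-95,0)),3,(255,0,255),1)
    for x in (-4,4): cv2.circle(big,Q((x,-70,30)),3,(0,255,255),1)
    return big
E
python3 - <<'E'
from ovl import *
a=mark('pics/w10.png',dock_frame(),[.5378,-.2350,.0938],[-2.088,2.347,-.002],0,70)
b=mark('pics/w12.png',unit_frame(),[.4505,.1730,.1707],[-2.085,1.716,-.458],0,85)
cv2.imwrite('pics/ov12.png',cv2.resize(np.hstack([a,b]),(800,400)))
cv2.imwrite('pics/ov12a.png',a);cv2.imwrite('pics/ov12b.png',b)
E
```

```text
(no output)
```

View pics/ov12a.png

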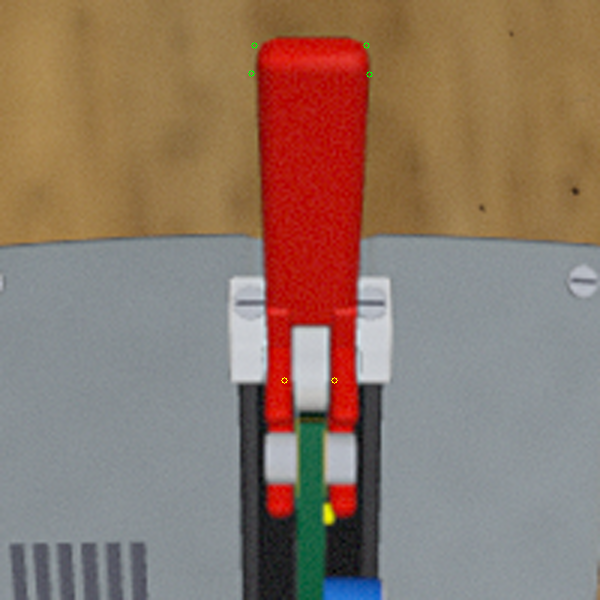

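View pics/ov12b.png

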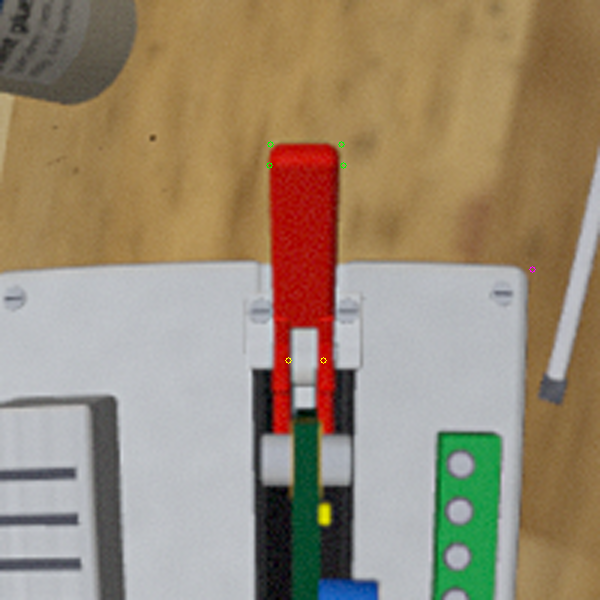

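With the same camera geometry, the board sat −1.2 mm from TCP in the dock, and the unit now sits −1.5 mm. So y is matched to about 0.5 mm, and x likewise. Descending into the mouth.

```bash
python3 -m jog '[{"rx":0,"ry":0,"rz":0,"dx":0,"dy":0,"dz":0.01,"grip":255},{"rx":0,"ry":0,"rz":0,"dx":0,"dy":0,"dz":0.022,"grip":255},{"rx":0,"ry":0,"rz":0,"dx":0,"dy":0,"dz":0.032,"grip":255},{"rx":0,"ry":0,"rz":0,"dx":0,"dy":0,"dz":0.04,"grip":255},{"rx":0,"ry":0,"rz":0,"dx":0,"dy":0,"dz":0.046,"grip":255},{"rx":0,"ry":0,"rz":0,"dx":0,"dy":0,"dz":0.051,"grip":255},{"rx":0,"ry":0,"rz":0,"dx":0,"dy":0,"dz":0.056,"grip":255},{"rx":0,"ry":0,"rz":0,"dx":0,"dy":0,"dz":0.06,"grip":255},{"rx":0,"ry":0,"rz":0,"dx":0,"dy":0,"dz":0.063,"grip":255},{"rx":0,"ry":0,"rz":0,"dx":0,"dy":0,"dz":0.064,"grip":255}]'
python3 - <<'E'
from h import *
insock(unit_frame()); save('wrist','w13.png'); save('scene','s13.png')
w=cv2.imread('pics/w13.png')[40:340,150:410]
a=cv2.imread('pics/s13.png')[230:350,180:300]
cv2.imwrite('pics/v13.png',np.hstack([cv2.resize(w,(433,500),interpolation=2),cv2.resize(a,(360,500),interpolation=2)]))
E
```

```text
time_s: 23.65
tcp_pos: [0.4819, 0.1791, 0.1148]
ee_rot: [-2.086, 1.717, -0.458]
contact_force: [0.8, 0.3, -1.9]
grip_width: 0.0253
t 23.65 tcp in socket mm [-0.2  0.9 52.5] tool axes in socket [[-0.0, -1.0, -0.001], [-1.0, 0.0, 0.0], [-0.0, 0.001, -1.0]] F [-0.2  0.2 -2.1] w 0.0253 q [ 0.98 -0.71 -0.93  0.43 -1.01 -0.96]
```

View pics/v13.png

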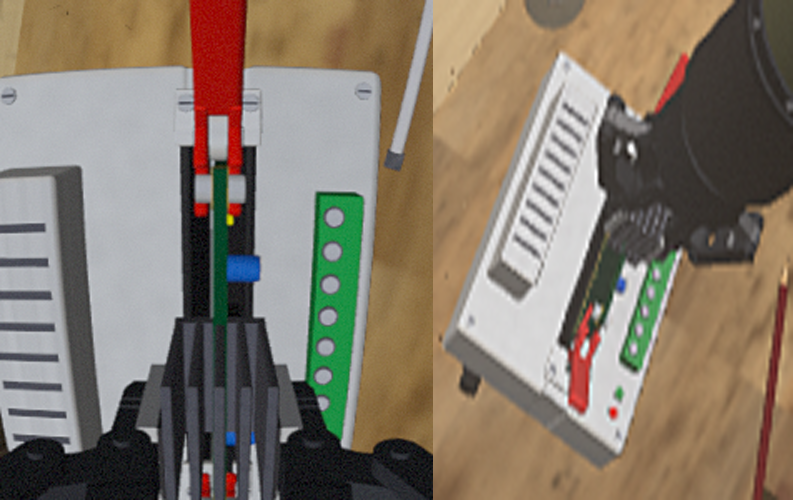

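The lower edge is 15 mm into the slot without force, and the pin is over the fork (217,188). Lowering the rest gently until it rests.

```bash
python3 -m jog '[{"rx":0,"ry":0,"rz":0,"dx":0,"dy":0,"dz":0.002,"grip":255},{"rx":0,"ry":0,"rz":0,"dx":0,"dy":0,"dz":0.004,"grip":255},{"rx":0,"ry":0,"rz":0,"dx":0,"dy":0,"dz":0.005,"grip":255},{"rx":0,"ry":0,"rz":0,"dx":0,"dy":0,"dz":0.006,"grip":255},{"rx":0,"ry":0,"rz":0,"dx":0,"dy":0,"dz":0.007,"grip":255},{"rx":0,"ry":0,"rz":0,"dx":0,"dy":0,"dz":0.007,"grip":255},{"rx":0,"ry":0,"rz":0,"dx":0,"dy":0,"dz":0.007,"grip":255},{"rx":0,"ry":0,"rz":0,"dx":0,"dy":0,"dz":0.007,"grip":255},{"rx":0,"ry":0,"rz":0,"dx":0,"dy":0,"dz":0.007,"grip":255},{"rx":0,"ry":0,"rz":0,"dx":0,"dy":0,"dz":0.007,"grip":255}]'
python3 - <<'E'
from h import *
insock(unit_frame())
E
```

```text
time_s: 24.75
tcp_pos: [0.4852, 0.1798, 0.1089]
ee_rot: [-2.086, 1.717, -0.458]
contact_force: [1.0, 0.6, -1.6]
grip_width: 0.0254
t 24.75 tcp in socket mm [-0.2  0.9 45.6] tool axes in socket [[-0.0, -1.0, -0.001], [-1.0, 0.0, 0.0], [-0.0, 0.001, -1.0]] F [ 0.2  0.4 -1.9] w 0.0254 q [ 0.97 -0.7  -0.94  0.43 -0.99 -0.96]
```

```bash
python3 -m jog '[{"rx":0,"ry":0,"rz":0,"dx":0,"dy":0,"dz":0.001,"grip":255},{"rx":0,"ry":0,"rz":0,"dx":0,"dy":0,"dz":0.001,"grip":255},{"rx":0,"ry":0,"rz":0,"dx":0,"dy":0,"dz":0.002,"grip":255},{"rx":0,"ry":0,"rz":0,"dx":0,"dy":0,"dz":0.002,"grip":255},{"rx":0,"ry":0,"rz":0,"dx":0,"dy":0,"dz":0.0025,"grip":255},{"rx":0,"ry":0,"rz":0,"dx":0,"dy":0,"dz":0.0025,"grip":255},{"rx":0,"ry":0,"rz":0,"dx":0,"dy":0,"dz":0.0025,"grip":255},{"rx":0,"ry":0,"rz":0,"dx":0,"dy":0,"dz":0.0025,"grip":255},{"rx":0,"ry":0,"rz":0,"dx":0,"dy":0,"dz":0.0025,"grip":255},{"rx":0,"ry":0,"rz":0,"dx":0,"dy":0,"dz":0.0025,"grip":255}]'
python3 - <<'E'
from h import *
insock(unit_frame()); save('wrist','w14.png')
w=cv2.imread('pics/w14.png')[40:340,150:410]; v=cv2.imread('pics/w10.png')[40:340,150:410]
cv2.imwrite('pics/v14.png',np.hstack([cv2.resize(w,(400,460),interpolation=2),cv2.resize(v,(400,460),interpolation=2)]))
E
```

```text
time_s: 25.75
tcp_pos: [0.4866, 0.1801, 0.108]
ee_rot: [-2.085, 1.716, -0.459]
contact_force: [-9.6, -2.0, 5.5]
grip_width: 0.0256
t 25.75 tcp in socket mm [ 0.5  1.  44.2] tool axes in socket [[-0.001, -1.0, -0.0], [-1.0, 0.001, 0.0], [-0.0, 0.0, -1.0]] F [-5.7 -0.1  9.6] w 0.0256 q [ 0.97 -0.69 -0.94  0.43 -0.98 -0.96]
```

View pics/v14.png

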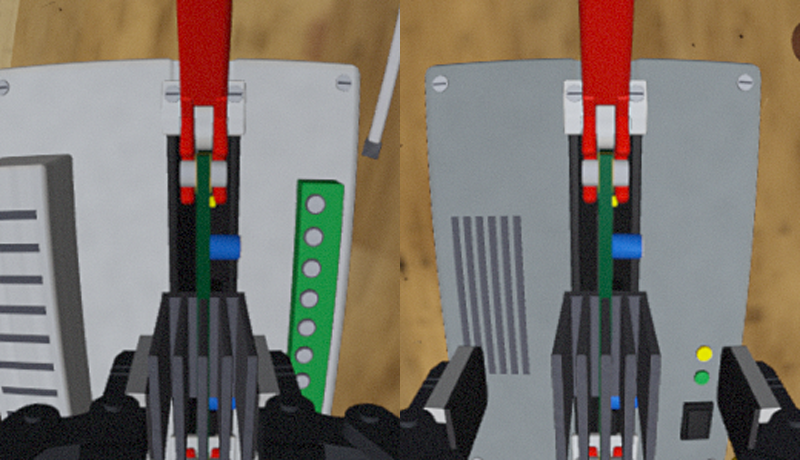

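Seated on the levers: light 10 N contact at z = 44.2, and the view matches the board's earlier state in the dock. I'll relieve 1 mm, let go, and back off straight up.

```bash
python3 -m jog '[{"rx":0,"ry":0,"rz":0,"dx":0,"dy":0.0005,"dz":-0.0005,"grip":255},{"rx":0,"ry":0,"rz":0,"dx":0,"dy":0.0005,"dz":-0.0008,"grip":165},{"rx":0,"ry":0,"rz":0,"dx":0,"dy":0.0005,"dz":-0.0008,"grip":150},{"rx":0,"ry":0,"rz":0,"dx":0,"dy":0.0005,"dz":-0.0008,"grip":120},{"rx":0,"ry":0,"rz":0,"dx":0,"dy":0.0005,"dz":-0.0008,"grip":80},{"rx":0,"ry":0,"rz":0,"dx":0,"dy":0.0005,"dz":-0.0008,"grip":60},{"rx":0,"ry":0,"rz":0,"dx":0,"dy":0.0005,"dz":-0.0008,"grip":60},{"rx":0,"ry":0,"rz":0,"dx":0,"dy":0.0005,"dz":-0.0008,"grip":60},{"rx":0,"ry":0,"rz":0,"dx":0,"dy":0.0005,"dz":-0.01,"grip":60},{"rx":0,"ry":0,"rz":0,"dx":0,"dy":0.0005,"dz":-0.03,"grip":60}]'
python3 -m jog '[{"rx":0,"ry":0,"rz":0,"dx":0,"dy":0,"dz":-0.03,"grip":60},{"rx":0,"ry":0,"rz":0,"dx":0,"dy":0,"dz":-0.06,"grip":60},{"rx":0,"ry":0,"rz":0,"dx":-0.01,"dy":0,"dz":-0.085,"grip":120},{"rx":0,"ry":0,"rz":0,"dx":-0.02,"dy":0,"dz":-0.1,"grip":200},{"rx":0,"ry":0,"rz":0,"dx":-0.02,"dy":0,"dz":-0.1,"grip":255},{"rx":0,"ry":0,"rz":0,"dx":-0.02,"dy":0,"dz":-0.1,"grip":255},{"rx":0,"ry":0,"rz":0,"dx":-0.02,"dy":0,"dz":-0.1,"grip":255},{"rx":0,"ry":0,"rz":0,"dx":-0.02,"dy":0,"dz":-0.1,"grip":255},{"rx":0,"ry":0,"rz":0,"dx":-0.02,"dy":0,"dz":-0.1,"grip":255},{"rx":0,"ry":0,"rz":0,"dx":-0.02,"dy":0,"dz":-0.1,"grip":255}]'
python3 - <<'E'
from h import *
insock(unit_frame()); save('wrist','w15.png'); save('scene','s15.png'); save('top','t15.png')
w=cv2.imread('pics/w15.png')[60:340,150:410]
a=cv2.imread('pics/s15.png')[230:350,180:300]
b=cv2.imread('pics/t15.png')[165:245,145:255]
cv2.imwrite('pics/v15.png',np.hstack([cv2.resize(w,(464,500),interpolation=2),np.vstack([cv2.resize(a,(330,260),interpolation=2),cv2.resize(b,(330,240),interpolation=2)])]))
E
```

```text
time_s: 26.8
tcp_pos: [0.4708, 0.1762, 0.1327]
ee_rot: [-2.087, 1.719, -0.46]
contact_force: [0.1, -0.0, 0.9]
grip_width: 0.065
time_s: 27.8
tcp_pos: [0.4183, 0.1861, 0.219]
ee_rot: [-2.087, 1.72, -0.46]
contact_force: [0.1, -0.0, -0.4]
grip_width: 0.0002
t 27.8 tcp in socket mm [ -1.   20.  173.2] tool axes in socket [[-0.001, -1.0, -0.003], [-1.0, 0.001, -0.003], [0.003, 0.003, -1.0]] F [-0.1 -0.  -0.4] w 0.0002 q [ 1.2  -0.9  -0.84  0.45 -1.36 -1.05]
```

View pics/v15.png

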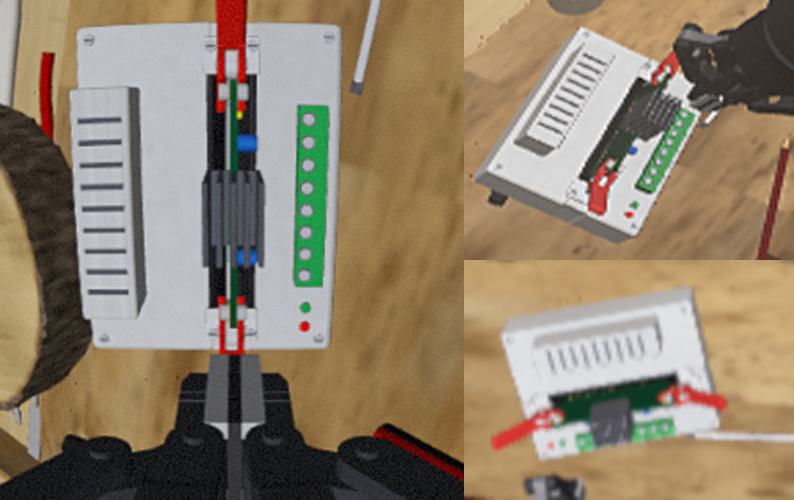

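The board stands straight on both levers with its blue components facing the unit's front. Now I'll swing the left lever half-way in from outside.

```bash
python3 -m jog '[{"rx":0,"ry":0,"rz":0,"dx":-0.045,"dy":0,"dz":0,"grip":255},{"rx":0,"ry":0,"rz":0,"dx":-0.09,"dy":0,"dz":0.01,"grip":255},{"rx":0,"ry":0,"rz":0,"dx":-0.116,"dy":0,"dz":0.035,"grip":255},{"rx":0,"ry":0,"rz":0,"dx":-0.116,"dy":0,"dz":0.075,"grip":255},{"rx":0,"ry":0,"rz":0,"dx":-0.116,"dy":0,"dz":0.11,"grip":255},{"rx":0,"ry":0,"rz":0,"dx":-0.116,"dy":0,"dz":0.122,"grip":255},{"rx":0,"ry":0,"rz":0,"dx":-0.113,"dy":0,"dz":0.122,"grip":255},{"rx":0,"ry":0,"rz":0,"dx":-0.105,"dy":0,"dz":0.12,"grip":255},{"rx":0,"ry":0,"rz":0,"dx":-0.097,"dy":0,"dz":0.117,"grip":255},{"rx":0,"ry":0,"rz":0,"dx":-0.09,"dy":0,"dz":0.114,"grip":255}]'
python3 - <<'E'
from h import *
insock(unit_frame()); save('wrist','w16.png'); save('scene','s16.png')
w=cv2.imread('pics/w16.png')[:,70:490]
a=cv2.imread('pics/s16.png')[210:350,160:300]
cv2.imwrite('pics/v16.png',np.hstack([cv2.resize(w,(400,400),interpolation=2),cv2.resize(a,(400,400),interpolation=2)]))
E
```

```text
time_s: 28.95
tcp_pos: [0.4561, 0.2893, 0.1237]
ee_rot: [-2.083, 1.71, -0.45]
contact_force: [-13.4, 13.3, 2.6]
grip_width: 0.0002
t 28.95 tcp in socket mm [  0.7 114.   62.2] tool axes in socket [[-0.001, -1.0, 0.001], [-1.0, 0.001, 0.009], [-0.009, -0.001, -1.0]] F [-7.9 15.6  7.6] w 0.0002 q [ 1.19 -0.57 -0.86  0.51 -1.03 -1.21]
```

View pics/v16.png

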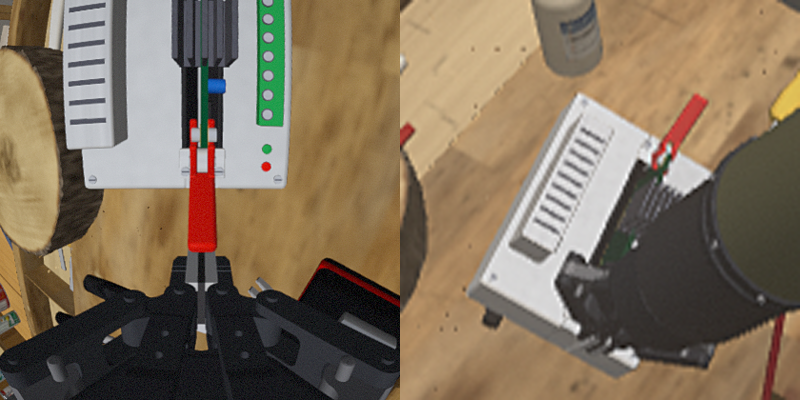

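```bash
python3 -m jog '[{"rx":0,"ry":0,"rz":0,"dx":0.008,"dy":0.001,"dz":0.002,"grip":255},{"rx":0,"ry":0,"rz":0,"dx":0.013,"dy":0.001,"dz":0.002,"grip":255},{"rx":0,"ry":0,"rz":0,"dx":0.016,"dy":0.001,"dz":0.002,"grip":255},{"rx":0,"ry":0,"rz":0,"dx":0.016,"dy":0.001,"dz":0.002,"grip":255},{"rx":0,"ry":0,"rz":0,"dx":0.005,"dy":0,"dz":0,"grip":255},{"rx":0,"ry":0,"rz":0,"dx":-0.01,"dy":0,"dz":-0.02,"grip":255},{"rx":0,"ry":0,"rz":0,"dx":-0.01,"dy":0,"dz":-0.06,"grip":255},{"rx":0,"ry":0,"rz":0,"dx":0.02,"dy":0,"dz":-0.09,"grip":255},{"rx":0,"ry":0,"rz":0,"dx":0.065,"dy":0,"dz":-0.1,"grip":255},{"rx":0,"ry":0,"rz":0,"dx":0.11,"dy":0,"dz":-0.1,"grip":255}]'
python3 - <<'E'
from h import *
insock(unit_frame()); save('wrist','w17.png'); save('scene','s17.png'); save('top','t17.png')
w=cv2.imread('pics/w17.png')[60:340,150:410]
a=cv2.imread('pics/s17.png')[230:350,180:300]
b=cv2.imread('pics/t17.png')[165:245,145:255]
cv2.imwrite('pics/v17.png',np.hstack([cv2.resize(w,(464,500),interpolation=2),np.vstack([cv2.resize(a,(330,260),interpolation=2),cv2.resize(b,(330,240),interpolation=2)])]))
E
```

```text
time_s: 30.05
tcp_pos: [0.4281, 0.17, 0.213]
ee_rot: [-2.081, 1.706, -0.449]
contact_force: [0.8, 0.0, 0.1]
grip_width: -0.0
t 30.05 tcp in socket mm [  1.6   2.4 164.8] tool axes in socket [[0.0, -1.0, 0.005], [-1.0, -0.0, 0.013], [-0.013, -0.005, -1.0]] F [ 0.8 -0.1 -0.3] w -0.0 q [ 1.14 -0.92 -0.86  0.43 -1.32 -0.98]
```

View pics/v17.png

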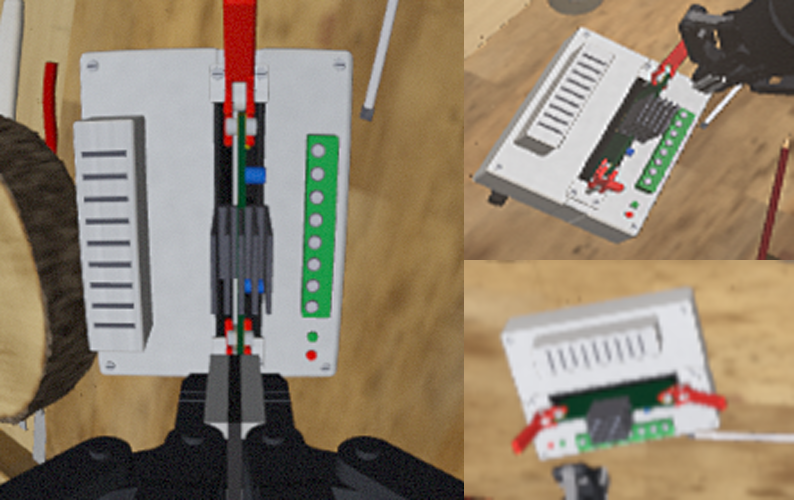

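```bash
python3 -m jog '[{"rx":0,"ry":0,"rz":0,"dx":0.045,"dy":0.001,"dz":0,"grip":255},{"rx":0,"ry":0,"rz":0,"dx":0.09,"dy":0.001,"dz":0,"grip":255},{"rx":0,"ry":0,"rz":0,"dx":0.132,"dy":0.001,"dz":0.015,"grip":255},{"rx":0,"ry":0,"rz":0,"dx":0.139,"dy":0.001,"dz":0.055,"grip":255},{"rx":0,"ry":0,"rz":0,"dx":0.139,"dy":0.001,"dz":0.095,"grip":255},{"rx":0,"ry":0,"rz":0,"dx":0.139,"dy":0.001,"dz":0.115,"grip":255},{"rx":0,"ry":0,"rz":0,"dx":0.136,"dy":0.001,"dz":0.115,"grip":255},{"rx":0,"ry":0,"rz":0,"dx":0.128,"dy":0.001,"dz":0.114,"grip":255},{"rx":0,"ry":0,"rz":0,"dx":0.12,"dy":0.001,"dz":0.112,"grip":255},{"rx":0,"ry":0,"rz":0,"dx":0.112,"dy":0.001,"dz":0.109,"grip":255}]'
python3 - <<'E'
from h import *
insock(unit_frame())
E
```

```text
time_s: 31.2
tcp_pos: [0.5031, 0.0674, 0.1196]
ee_rot: [-2.076, 1.717, -0.459]
contact_force: [-3.8, -15.4, 7.7]
grip_width: 0.0001
t 31.2 tcp in socket mm [   1.6 -112.7   57. ] tool axes in socket [[-0.006, -1.0, 0.005], [-1.0, 0.006, 0.002], [-0.002, -0.005, -1.0]] F [ -2.  -14.4  10. ] w 0.0001 q [ 0.7  -0.77 -0.91  0.3  -0.98 -0.62]
```

```bash
python3 -m jog '[{"rx":0,"ry":0,"rz":0,"dx":-0.007,"dy":0.001,"dz":-0.002,"grip":255},{"rx":0,"ry":0,"rz":0,"dx":-0.014,"dy":0.001,"dz":-0.004,"grip":255},{"rx":0,"ry":0,"rz":0,"dx":-0.02,"dy":0.001,"dz":-0.006,"grip":255},{"rx":0,"ry":0,"rz":0,"dx":-0.026,"dy":0.001,"dz":-0.008,"grip":255},{"rx":0,"ry":0,"rz":0,"dx":-0.031,"dy":0.001,"dz":-0.009,"grip":255},{"rx":0,"ry":0,"rz":0,"dx":-0.034,"dy":0.001,"dz":-0.009,"grip":255},{"rx":0,"ry":0,"rz":0,"dx":-0.036,"dy":0.001,"dz":-0.009,"grip":255},{"rx":0,"ry":0,"rz":0,"dx":-0.036,"dy":0.001,"dz":-0.009,"grip":255},{"rx":0,"ry":0,"rz":0,"dx":-0.036,"dy":0.001,"dz":-0.009,"grip":255},{"rx":0,"ry":0,"rz":0,"dx":-0.036,"dy":0.001,"dz":-0.009,"grip":255}]'
python3 - <<'E'
from h import *
insock(unit_frame()); save('wrist','w18.png'); save('scene','s18.png')
w=cv2.imread('pics/w18.png')[:,70:490]
a=cv2.imread('pics/s18.png')[210:350,160:300]
cv2.imwrite('pics/v18.png',np.hstack([cv2.resize(w,(400,400),interpolation=2),cv2.resize(a,(400,400),interpolation=2)]))
E
```

```text
time_s: 32.2
tcp_pos: [0.4906, 0.0983, 0.1284]
ee_rot: [-2.078, 1.722, -0.468]
contact_force: [12.7, -19.1, -4.1]
grip_width: -0.0002
t 32.2 tcp in socket mm [  0.5 -80.   67.7] tool axes in socket [[-0.006, -1.0, 0.004], [-1.0, 0.006, -0.006], [0.006, -0.004, -1.0]] F [  5.5 -21.2  -8. ] w -0.0002 q [ 0.81 -0.8  -0.93  0.35 -1.03 -0.74]
```

View pics/v18.png

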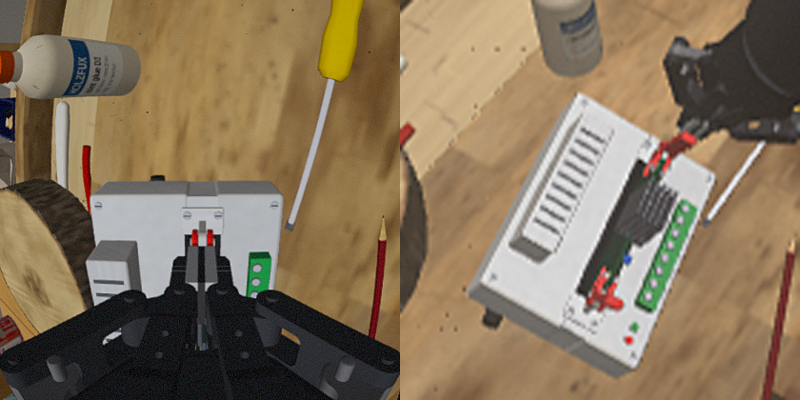

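The right lever is in at its stop position (y = −80, 21 N). Now over to the left lever to finish it.

```bash
python3 -m jog '[{"rx":0,"ry":0,"rz":0,"dx":0.01,"dy":0,"dz":-0.01,"grip":255},{"rx":0,"ry":0,"rz":0,"dx":0.008,"dy":0,"dz":-0.05,"grip":255},{"rx":0,"ry":0,"rz":0,"dx":-0.03,"dy":0,"dz":-0.06,"grip":255},{"rx":0,"ry":0,"rz":0,"dx":-0.075,"dy":0,"dz":-0.06,"grip":255},{"rx":0,"ry":0,"rz":0,"dx":-0.12,"dy":0,"dz":-0.06,"grip":255},{"rx":0,"ry":0,"rz":0,"dx":-0.165,"dy":0,"dz":-0.06,"grip":255},{"rx":0,"ry":0,"rz":0,"dx":-0.208,"dy":0,"dz":-0.05,"grip":255},{"rx":0,"ry":0,"rz":0,"dx":-0.21,"dy":0,"dz":-0.015,"grip":255},{"rx":0,"ry":0,"rz":0,"dx":-0.21,"dy":0,"dz":0.008,"grip":255},{"rx":0,"ry":0,"rz":0,"dx":-0.208,"dy":0,"dz":0.01,"grip":255}]'
python3 - <<'E'
from h import *
insock(unit_frame())
E
```

```text
time_s: 33.3
tcp_pos: [0.4563, 0.3041, 0.1179]
ee_rot: [-2.081, 1.722, -0.469]
contact_force: [-0.5, -0.9, -0.3]
grip_width: 0.0001
t 33.3 tcp in socket mm [  0.4 128.5  55.7] tool axes in socket [[-0.004, -1.0, 0.003], [-1.0, 0.004, -0.008], [0.008, -0.003, -1.0]] F [-0.8 -0.8  0.1] w 0.0001 q [ 1.21 -0.52 -0.85  0.53 -1.02 -1.25]
```

```bash
python3 -m jog '[{"rx":0,"ry":0,"rz":0,"dx":0.015,"dy":0,"dz":-0.001,"grip":255},{"rx":0,"ry":0,"rz":0,"dx":0.024,"dy":0,"dz":-0.003,"grip":255},{"rx":0,"ry":0,"rz":0,"dx":0.031,"dy":0,"dz":-0.006,"grip":255},{"rx":0,"ry":0,"rz":0,"dx":0.037,"dy":0,"dz":-0.008,"grip":255},{"rx":0,"ry":0,"rz":0,"dx":0.043,"dy":0,"dz":-0.01,"grip":255},{"rx":0,"ry":0,"rz":0,"dx":0.048,"dy":0,"dz":-0.01,"grip":255},{"rx":0,"ry":0,"rz":0,"dx":0.051,"dy":0,"dz":-0.01,"grip":255},{"rx":0,"ry":0,"rz":0,"dx":0.053,"dy":0,"dz":-0.01,"grip":255},{"rx":0,"ry":0,"rz":0,"dx":0.053,"dy":0,"dz":-0.01,"grip":255},{"rx":0,"ry":0,"rz":0,"dx":0.053,"dy":0,"dz":-0.01,"grip":255}]'
python3 - <<'E'
from h import *
insock(unit_frame())
E
```

```text
time_s: 34.3
tcp_pos: [0.4609, 0.253, 0.1291]
ee_rot: [-2.077, 1.718, -0.464]
contact_force: [-4.9, 7.1, 1.0]
grip_width: 0.0002
t 34.3 tcp in socket mm [ 1.4 77.5 68. ] tool axes in socket [[-0.005, -1.0, 0.006], [-1.0, 0.005, -0.001], [0.001, -0.006, -1.0]] F [-2.5  7.9  2.6] w 0.0002 q [ 1.15 -0.64 -0.89  0.49 -1.05 -1.15]
```

```bash
python3 -m jog '[{"rx":0,"ry":0,"rz":0,"dx":0.002,"dy":0,"dz":-0.001,"grip":255},{"rx":0,"ry":0,"rz":0,"dx":0.003,"dy":0,"dz":-0.002,"grip":255},{"rx":0,"ry":0,"rz":0,"dx":0.004,"dy":0,"dz":-0.002,"grip":255},{"rx":0,"ry":0,"rz":0,"dx":0.005,"dy":0,"dz":-0.002,"grip":255},{"rx":0,"ry":0,"rz":0,"dx":0.005,"dy":0,"dz":-0.002,"grip":255},{"rx":0,"ry":0,"rz":0,"dx":0.005,"dy":0,"dz":-0.002,"grip":255},{"rx":0,"ry":0,"rz":0,"dx":0.005,"dy":0,"dz":-0.002,"grip":255},{"rx":0,"ry":0,"rz":0,"dx":0.005,"dy":0,"dz":-0.002,"grip":255},{"rx":0,"ry":0,"rz":0,"dx":0.005,"dy":0,"dz":-0.002,"grip":255},{"rx":0,"ry":0,"rz":0,"dx":0.005,"dy":0,"dz":-0.002,"grip":255}]'
python3 - <<'E'
from h import *
insock(unit_frame())
E
```

```text
time_s: 35.3
tcp_pos: [0.4603, 0.2512, 0.1327]
ee_rot: [-2.074, 1.711, -0.455]
contact_force: [-2.0, 13.2, -4.0]
grip_width: -0.0
t 35.3 tcp in socket mm [ 2.4 75.8 71.6] tool axes in socket [[-0.005, -1.0, 0.008], [-1.0, 0.005, 0.008], [-0.008, -0.008, -1.0]] F [-1.5 13.3 -3.8] w -0.0 q [ 1.14 -0.65 -0.89  0.49 -1.05 -1.14]
```

Both are at the expected stop positions. I'll withdraw up and check from above.

```bash
python3 -m jog '[{"rx":0,"ry":0,"rz":0,"dx":-0.012,"dy":0,"dz":-0.005,"grip":255},{"rx":0,"ry":0,"rz":0,"dx":-0.014,"dy":0,"dz":-0.05,"grip":255},{"rx":0,"ry":0,"rz":0,"dx":-0.01,"dy":0,"dz":-0.095,"grip":255},{"rx":0,"ry":0,"rz":0,"dx":0.02,"dy":0,"dz":-0.125,"grip":255},{"rx":0,"ry":0,"rz":0,"dx":0.05,"dy":0.001,"dz":-0.13,"grip":255},{"rx":0,"ry":0,"rz":0,"dx":0.06,"dy":0.001,"dz":-0.13,"grip":255},{"rx":0,"ry":0,"rz":0,"dx":0.06,"dy":0.001,"dz":-0.13,"grip":255},{"rx":0,"ry":0,"rz":0,"dx":0.06,"dy":0.001,"dz":-0.13,"grip":255},{"rx":0,"ry":0,"rz":0,"dx":0.06,"dy":0.001,"dz":-0.13,"grip":255},{"rx":0,"ry":0,"rz":0,"dx":0.06,"dy":0.001,"dz":-0.13,"grip":255}]'
cat > chk.py <<'E'
from h import *
import sys
n=sys.argv[1]
insock(unit_frame()); save('wrist','w%s.png'%n); save('scene','s%s.png'%n); save('top','t%s.png'%n)
o,M=unit_frame(); o=o+M@np.array([0,-.0015,0])
def panel(fn,name,x0,y0,w,h,k):
    big=cv2.resize(cv2.imread(fn)[y0:y0+h,x0:x0+w],None,fx=k,fy=k,interpolation=2)
    P=lambda p:(lambda q:(int((q[1]-x0+.5)*k),int((q[0]-y0+.5)*k)))(proj(name,o+M@np.array(p)/1e3))
    for a,col in [(-.14,(0,255,0)),(0,(255,255,0))]:
      for sg in (1,-1):
        for x in (7,-7): cv2.circle(big,P([x,sg*(70+58*np.sin(a)),26+58*np.cos(a)]),2,col,1)
    for x in(13,-13):
        for y in(18,-18): cv2.circle(big,P((x,y,68)),2,(255,0,255),1)
    for y in(61,-61): cv2.circle(big,P((0,y,30)),2,(0,255,255),1)
    return big
a=panel('pics/w%s.png'%n,'wrist',180,60,200,270,2.2); b=panel('pics/s%s.png'%n,'scene',190,240,90,90,3.8);c=panel('pics/t%s.png'%n,'top',150,165,85,65,4)
out=np.zeros((600,800,3),np.uint8)
def put(im,y,x):
    im=im[:600-y,:800-x]; out[y:y+im.shape[0],x:x+im.shape[1]]=im
put(a,0,0);put(b,0,445);put(c,345,445)
cv2.imwrite('pics/v%s.png'%n,out)
E
python3 chk.py 19
```

```text
time_s: 36.3
tcp_pos: [0.4065, 0.1787, 0.243]
ee_rot: [-2.075, 1.711, -0.456]
contact_force: [-0.0, 0.1, 0.4]
grip_width: 0.0
t 36.3 tcp in socket mm [ -0.3  15.  200.5] tool axes in socket [[-0.004, -1.0, 0.008], [-1.0, 0.004, 0.007], [-0.007, -0.008, -1.0]] F [0.2 0.1 0.4] w 0.0 q [ 1.24 -0.95 -0.82  0.46 -1.42 -1.06]
```

View pics/v19.png

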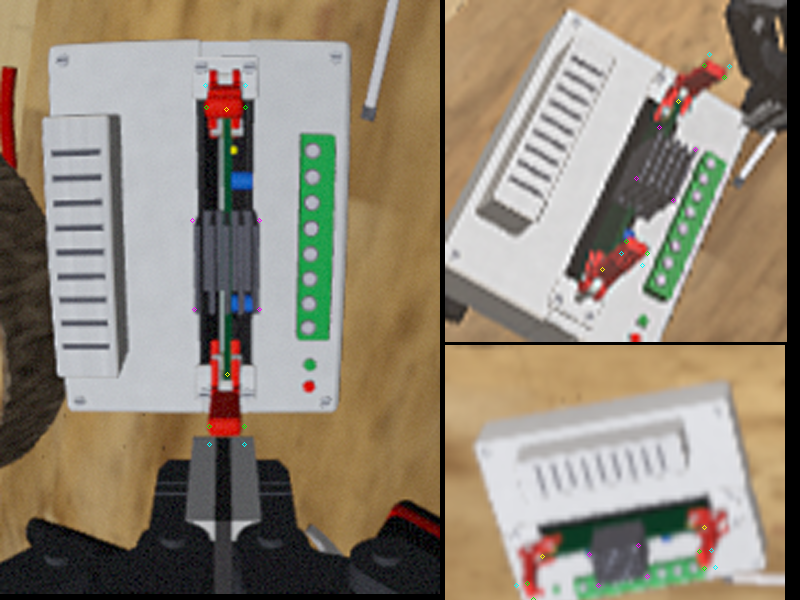

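The left tip sits on the locked-angle prediction, and the heat sink lies where it should at home depth. I'll re-press the right lever to be certain now that the left is in.

```bash
python3 -m jog '[{"rx":0,"ry":0,"rz":0,"dx":0.045,"dy":0,"dz":0,"grip":255},{"rx":0,"ry":0,"rz":0,"dx":0.09,"dy":0,"dz":0.01,"grip":255},{"rx":0,"ry":0,"rz":0,"dx":0.12,"dy":0,"dz":0.04,"grip":255},{"rx":0,"ry":0,"rz":0,"dx":0.12,"dy":0,"dz":0.08,"grip":255},{"rx":0,"ry":0,"rz":0,"dx":0.12,"dy":0,"dz":0.115,"grip":255},{"rx":0,"ry":0,"rz":0,"dx":0.12,"dy":0,"dz":0.13,"grip":255},{"rx":0,"ry":0,"rz":0,"dx":0.11,"dy":0,"dz":0.13,"grip":255},{"rx":0,"ry":0,"rz":0,"dx":0.101,"dy":0,"dz":0.13,"grip":255},{"rx":0,"ry":0,"rz":0,"dx":0.095,"dy":0,"dz":0.13,"grip":255},{"rx":0,"ry":0,"rz":0,"dx":0.092,"dy":0,"dz":0.13,"grip":255}]'
python3 -m jog '[{"rx":0,"ry":0,"rz":0,"dx":-0.002,"dy":0,"dz":0,"grip":255},{"rx":0,"ry":0,"rz":0,"dx":-0.003,"dy":0,"dz":0,"grip":255},{"rx":0,"ry":0,"rz":0,"dx":-0.003,"dy":0,"dz":0,"grip":255},{"rx":0,"ry":0,"rz":0,"dx":-0.003,"dy":0,"dz":0,"grip":255},{"rx":0,"ry":0,"rz":0,"dx":-0.003,"dy":0,"dz":0,"grip":255},{"rx":0,"ry":0,"rz":0,"dx":-0.003,"dy":0,"dz":0,"grip":255},{"rx":0,"ry":0,"rz":0,"dx":-0.003,"dy":0,"dz":0,"grip":255},{"rx":0,"ry":0,"rz":0,"dx":-0.003,"dy":0,"dz":0,"grip":255},{"rx":0,"ry":0,"rz":0,"dx":-0.003,"dy":0,"dz":0,"grip":255},{"rx":0,"ry":0,"rz":0,"dx":-0.003,"dy":0,"dz":0,"grip":255}]'
python3 - <<'E'
from h import *
insock(unit_frame())
E
```

```text
time_s: 37.45
tcp_pos: [0.4885, 0.0986, 0.1302]
ee_rot: [-2.079, 1.716, -0.465]
contact_force: [20.2, -27.7, -4.3]
grip_width: 0.0003
time_s: 38.45
tcp_pos: [0.488, 0.0982, 0.1304]
ee_rot: [-2.081, 1.721, -0.473]
contact_force: [13.1, -17.3, -1.6]
grip_width: -0.0003
t 38.45 tcp in socket mm [ -0.8 -79.6  70.7] tool axes in socket [[-0.003, -1.0, 0.004], [-1.0, 0.003, -0.01], [0.01, -0.004, -1.0]] F [  7.4 -19.5  -6.1] w -0.0003 q [ 0.82 -0.81 -0.93  0.36 -1.04 -0.75]
```

Same stop position with 20–30 N, so it is fully in. Withdrawing clear and doing a final check.

```bash
python3 -m jog '[{"rx":0,"ry":0,"rz":0,"dx":0.012,"dy":0,"dz":-0.005,"grip":255},{"rx":0,"ry":0,"rz":0,"dx":0.015,"dy":0,"dz":-0.05,"grip":255},{"rx":0,"ry":0,"rz":0,"dx":0.01,"dy":0,"dz":-0.095,"grip":255},{"rx":0,"ry":0,"rz":0,"dx":-0.02,"dy":0,"dz":-0.125,"grip":255},{"rx":0,"ry":0,"rz":0,"dx":-0.06,"dy":0,"dz":-0.14,"grip":255},{"rx":0,"ry":0,"rz":0,"dx":-0.09,"dy":0,"dz":-0.14,"grip":255},{"rx":0,"ry":0,"rz":0,"dx":-0.1,"dy":0,"dz":-0.14,"grip":255},{"rx":0,"ry":0,"rz":0,"dx":-0.1,"dy":0,"dz":-0.14,"grip":255},{"rx":0,"ry":0,"rz":0,"dx":-0.1,"dy":0,"dz":-0.14,"grip":255},{"rx":0,"ry":0,"rz":0,"dx":-0.1,"dy":0,"dz":-0.14,"grip":255}]'
python3 chk.py 20
python3 - <<'E'
import cv2,numpy as np
a=cv2.imread('pics/s20.png')[100:400,100:420];b=cv2.imread('pics/scene0.png')[100:400,100:420]
cv2.imwrite('pics/cmp.png',cv2.resize(np.hstack([b,a]),(800,375)))
E
```

```text
time_s: 39.45
tcp_pos: [0.4002, 0.1834, 0.2508]
ee_rot: [-2.079, 1.723, -0.474]
contact_force: [-0.3, 0.1, 0.2]
grip_width: 0.0001
t 39.45 tcp in socket mm [ -0.9  20.8 209.8] tool axes in socket [[-0.004, -1.0, 0.004], [-1.0, 0.004, -0.01], [0.01, -0.004, -1.0]] F [-0.1  0.2  0.3] w 0.0001 q [ 1.28 -0.94 -0.81  0.47 -1.46 -1.09]
```

View pics/v20.png

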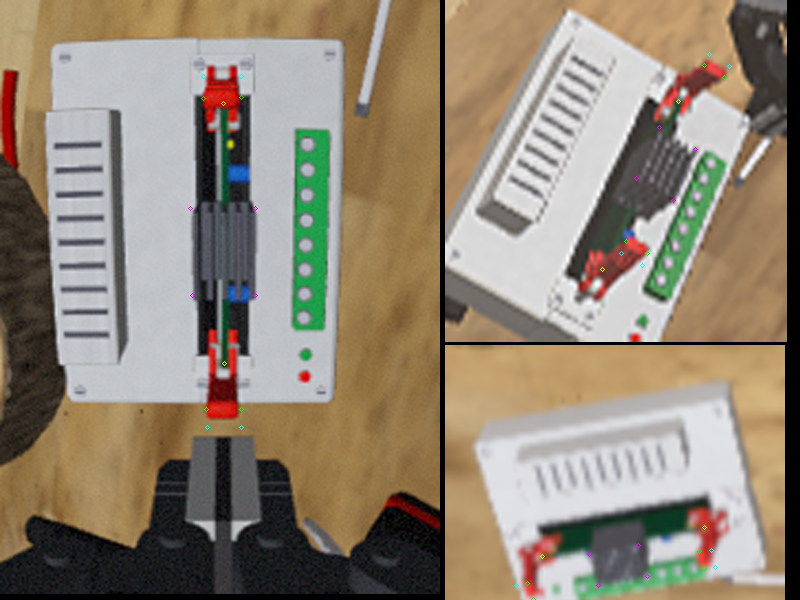

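View pics/cmp.png

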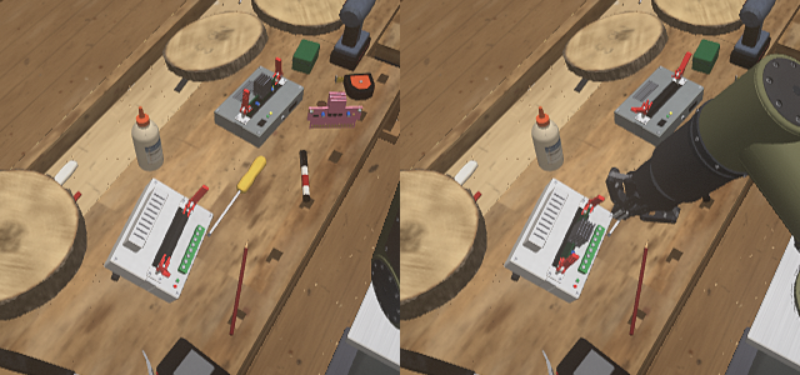

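The board is home with both lever tips on the locked-angle marks. Dock, unit, bottle, box and screwdriver are where they were, as far as they show past the arm. The robot is clear. Handing in.

```bash
python3 -c "
from rig import ctrl
print(ctrl.hand_in())"
```

```text
the job is handed in; nothing more can be done
None
```

The green drive board is now in the white control unit, driven home with both levers swung fully in. I handed the job in at about 39.6 s of the 72 s.

**What I did**
- I swung both dock levers out in turns (right half, left, right fully, then the left again). The left had first stopped a little short, so I pressed it again to its stop.
- I swung both unit levers out before lifting the board, because the single gripper could not do it with the board in hand.
- I lifted the board straight up by its heat sink, stood it on the unit's levers with components facing the front, and let go.
- I swung the unit levers in: left half, right fully, left fully, then pressed the right once more.

**Last checks**
- **Levers:** the right unit lever stopped at the same place twice under 20–30 N. The left stopped at its matching position, under 13 N.
- **Board:** in the last wrist view, both lever tips and the heat sink lie on the positions predicted for a locked board fully home.
- **Bystanders:** the dock, unit, glue bottle and bit box look unmoved. In the last scene picture the arm hides the pink look-alike and most of the screwdriver, so I could not compare those.

**One disagreement:** the wrist camera put things about 1–3 mm off along the slot compared with where the levers stopped. I allowed for this by lining the board up over the unit as it had stood in the dock, and it went in without force, resting on the levers at about 10 N.

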